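# Sort the parts of a stripped spindle

## Task

Sort the spindle parts lying along the front of the bench before you (the odds and ends at its far right end are not among them): put both hexagon nuts into the empty dark bin (not into the bin that already holds screws, which stays where it is), stand the bolt on its head in the middle of the round steel dish, lay the ball bearing flat and centred on the ring drawn on its blue tray, and lay the slotted steel block, slot upwards, centred on and lined up with the rectangle drawn on the other blue tray. The bearing is a precision part: set it down gently, do not drop it. Let go of everything at the end.

Things in the scene. Friction and masses are not known exactly. Their poses are not given: they have to be found in the camera images.
- nut_a: hexagon steel nut lying flat, 19 mm across the flats (the flats face its own x axis, and every 60 degrees round), 22 mm across the corners (along y), 11 mm high. Origin: centre of its underside; z up. The two nuts are alike.
- nut_b: hexagon steel nut lying flat, 19 mm across the flats (the flats face its own x axis, and every 60 degrees round), 22 mm across the corners (along y), 11 mm high. Origin: centre of its underside; z up. The two nuts are alike.
- bolt: the hexagon bolt in the front part of the bench (not the one at the far right end), standing upright on its head, 57 mm high; head 17 x 19 mm and 7 mm high at the bottom, shank 10 mm diameter from 7 to 57 mm above the origin. Origin: centre of the head's underside; z up along the shank.
- bearing: bright steel ball bearing lying flat, 47 mm outer diameter, 14 mm high. Origin: centre of its underside; z up.
- slot_block: the milled steel block in the front part of the bench (not the one at the far right end), 40 (x) x 60 (y) x 28 mm high with a 14 mm wide slot, 12 mm deep, along y in its top; best held across its 40 mm width. Origin: centre of its underside; z up.
- ring_tray: square blue steel tray, 104 x 104 mm, fixed to the bench; flat black floor 3 mm above the bench, low rim 5 mm thick whose top is 6 mm above the bench. Origin: centre of its underside; z up. On its floor is drawn in white a ring, 58 mm in diameter, centred on the tray: the place of the ball bearing.
- block_tray: square blue steel tray, 104 x 104 mm, fixed to the bench; flat black floor 3 mm above the bench, low rim 5 mm thick whose top is 6 mm above the bench. Origin: centre of its underside; z up. On its floor is drawn in white a rectangle, 50 (x) x 70 (y) mm, centred on the tray and parallel to its sides: the place of the slotted block, its long side along the rectangle's (either way round).
- dish: round shallow bright steel dish, fixed to the bench; 106 mm diameter at the rim, 24 mm high, flat floor 4 mm above the bench and about 80 mm in diameter, some tiny screws lying in it (they do not get in the way). Origin: centre of its underside; z up.
- empty_bin: open dark grey plastic parts bin, 105 (x) x 119 (y) x 62 mm high; inside about 83 (x) x 106 (y) mm, floor 2 mm thick, walls about 3 mm; the wall on its -x side is only 35 mm high, the others 62 mm. Origin: centre of its underside; z up. It is empty, fixed to the bench, and is the place of the nuts.
- screw_bin: open dark grey plastic parts bin, 105 (x) x 119 (y) x 62 mm high; inside about 83 (x) x 106 (y) mm, floor 2 mm thick, walls about 3 mm; the wall on its -x side is only 35 mm high, the others 62 mm. Origin: centre of its underside; z up. It holds some small screws and stands loose (about 0.4 kg); leave it alone.
There are look-alikes about, which are no part of the job. There is more than one size of the dish; the one meant has the size given above.

How it is judged:
By the outcome, as a careful person would: the job done as asked, in the order asked, and still so for the second after the job is handed in, with the robot touching nothing.
It also fails if it takes over 109 s, if anything falls off the work surface, if the arm or the gripper's body presses on something with over 40 N, if the wrist force passes 120 N, or if a joint passes its speed limit or range.

## Robot

A 6-joint arm with a two-finger parallel gripper is mounted at the origin on a cart in front of the work surface, level with it; the furniture and walls round the work are solid. World frame = base frame: x ahead of the robot, y to its left, z up, the work surface at z = 0. Lengths are in m, angles in rad, forces in N, time in s.
With the tool pointing down it reaches from about 0.35 to 0.85 m from the base axis. Payload 8.1 kg.
Tool frame: the origin (TCP) lies between the finger pads; the fingertips stand 14 mm ahead of it and the grasp point (between the pads) lies 5 mm behind it; z points along the fingers, y is the direction in which the jaws open and shut (so a half turn about z gives the same grasp; the last joint's range is limited). The gripper opens to 93 mm and grips with 3 to 60 N. Pads are 15 mm wide; open, the fingers measure 128 mm over their backs; the gripper's body (75 mm by 188 mm) begins 65 mm behind the grasp point.
Start: joints at [-1.385, 0.13, 1.488, -0, 1.523, -0.085], TCP at [0.161, -0.578, 0.233] pointing down, gripper open.
Joint ranges: [-2.96, 2.96], [-0.89, 2.26], [0.02, 2.5], [-1.34, 4.48], [0, 2.73], [-2.66, 2.66]. Speed limits (rad/s): [2.39, 2.39, 2.79, 3.14, 3.14, 3.14].

## Interface

Orientations are given as a rotation vector (axis times angle).
In Python, from plant import robot gives the robot as it stands.
- The arm moves only by the tool step_arm, never from a script. Its argument "targets" is a list of rows, each an object of numbers: "tx", "ty", "tz": the shift along the tool's x, y, z in mm; "ax", "ay", "az": the turn, a rotation vector about the tool's x, y, z in rad; "grip": the closure in counts, from 0 (fully open) to 255 (shut). In form: [{"tx": .., "ty": .., "tz": .., "ax": .., "ay": .., "az": .., "grip": ..}, ...]. A call has 1 to 20 rows; each row shifts and turns the commanded pose from where the row before left it, along the tool's axes as they then stand; what a row does not reach is not made up. A row lasts 1/10 s, in which the tool goes at most 50 mm and 8.59 degrees, less where a joint would pass 70% of its speed; a pose out of reach is approached as far as the arm can. A call with a gripper value outside its range is refused whole. The fingers move at their own pace and stop on an object; "squeeze" is the grip in N (left out, the last holds). Time passes only in rows, so rows that do not move let the fingers close. It gives the time, the measured TCP pose, the force and the opening at its end, in the units of the state.
- robot.read_state(): the state, without advancing time (a new reading comes with each control period).
- robot.read_camera(name): name is "scene" or "top"; returns a dict with "frame" (384x512x3 uint8, blue, green, red), "fx", "fy", "cx", "cy" (pixels), "R" (3x3) and "t" (3): a world point X has camera coordinates R X + t. Camera axes: x right, y down, z forward; pixel columns grow to the right and rows downward; lengths in m; the calibration is good to about 2 mm. A picture is of the moment at which its call begins. There is no depth.
- robot.close_job(): hands the job in, once; it reports no verdict.
The state is a dict: "t": time; "q": joint angles; "dq": joint speeds; "joint_torque": joint torques, N m; "tool_pos": TCP position; "orientation": TCP orientation; "force": force on the tool from outside, world axes, zero at the start; "wrist_torque": the same for the moment, N m; "opening": finger opening in m.
Only numpy, scipy, OpenCV 4.12 (cv2) and the standard library are available. Lean on these libraries where they do the work, as an engineer would, in place of code of your own. Each camera call takes 0.05 s, during which the arm holds its last target.

## Working session

There is one attempt and no reset: what is moved stays moved. The work goes in short steps, Python scripts to look and compute and a tool call to move; the robot and the scene stay as the last step left them, time stands still between calls to the robot, and variables do not carry over. Pictures are saved under pics/ and viewed, and the job is handed in when it is done.

Besides the shell and the picture viewer there is one more tool, called after "Request:" by a JSON object that holds its "api" and its "payload". step_arm: Moves the arm, as the interface text tells. Its arguments: {"type":"object","properties":{"targets":{"type":"array"},"squeeze":{"type":"number"}},"required":["targets"]}

```bash
mkdir -p pics; ls; cat > h.py <<'E'
import numpy as np, cv2, pickle
from plant import robot
E
python3 - <<'E'
from h import *
for n in ("scene","top"):
    c=robot.read_camera(n); pickle.dump(c,open(n+'0.pkl','wb'))
    cv2.imwrite(f'pics/{n}0.png',cv2.resize(c['frame'],(800,600),interpolation=cv2.INTER_CUBIC))
    print(n,c['fx'],c['fy'],c['cx'],c['cy'],np.round(c['R'],3).tolist(),np.round(c['t'],3), np.round(-np.array(c['R']).T@c['t'],3))
s=robot.read_state();print(s)
E
```

```text
pics
scene 366.59501952015967 366.59501952015967 258.59093315901566 195.04491889809162 [[-0.637, -0.77, 0.024], [-0.408, 0.311, -0.858], [0.654, -0.557, -0.512]] [0.317 0.258 0.735] [-0.173  0.572  0.591]
top 437.2551869485602 437.2551869485602 253.36560506730368 193.54744753868093 [[-0.026, -1.0, -0.005], [-0.988, 0.026, -0.152], [0.152, 0.001, -0.988]] [-0.028  0.525  1.221] [ 0.333 -0.044  1.286]
{'t': 0.1, 'q': array([-1.38539139e+00,  1.31103525e-01,  1.48915827e+00,  3.47250098e-05,
        1.52298512e+00, -8.53701233e-02]), 'dq': array([-1.43324183e-03, -4.66329805e-05, -1.72485338e-03,  1.08949481e-03,
        1.92337983e-03,  9.59259710e-05]), 'joint_torque': array([ 7.90750328e-04, -5.61340392e+01, -4.93097806e+01,  7.70979607e-02,
        2.91082315e-02, -7.63548269e-05]), 'tool_pos': array([ 0.16044903, -0.57764986,  0.23168829]), 'orientation': array([-3.11120581e+00, -4.23808419e-01,  7.54639718e-05]), 'force': array([-0.11640571, -0.2749047 ,  0.35375423]), 'wrist_torque': array([-0.00262335,  0.01349098, -0.03059233]), 'opening': 0.09295929156517557}
```

View pics/top0.png

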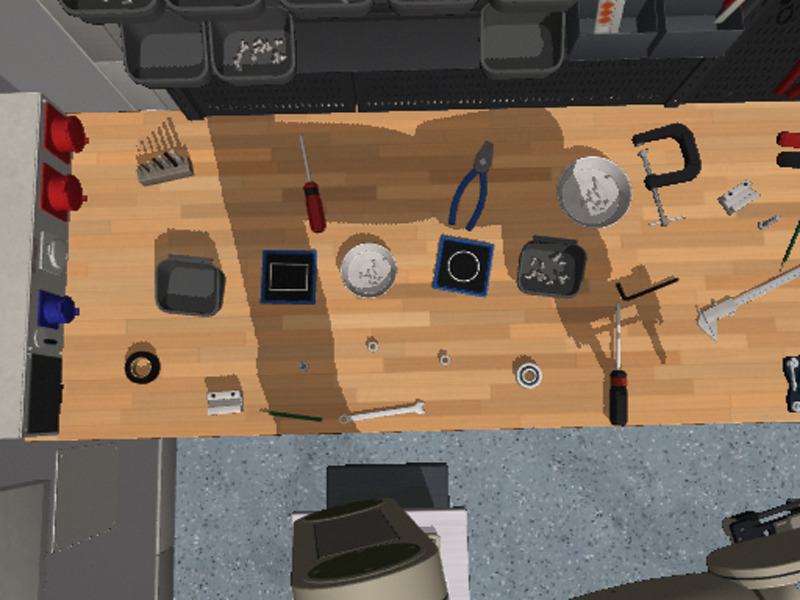

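View pics/scene0.png

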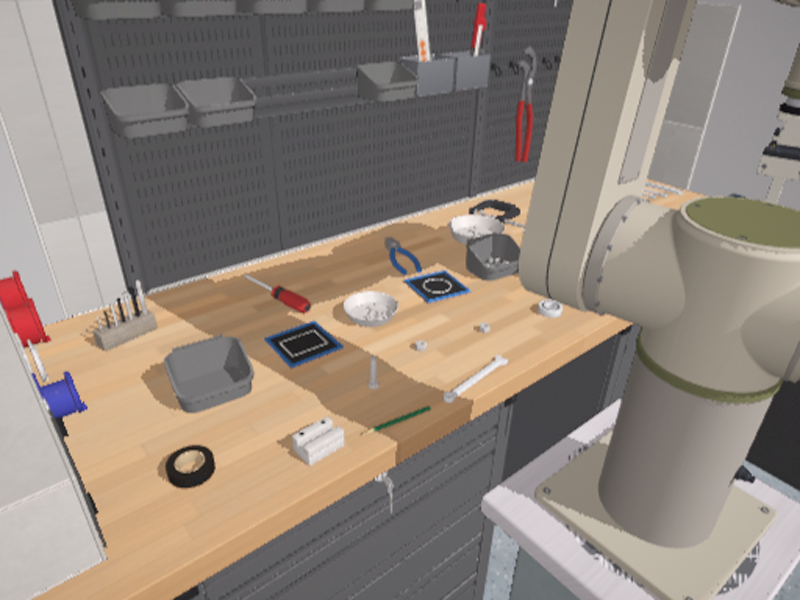

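```bash
cat >> h.py <<'E'
def load(n): return pickle.load(open(n+'.pkl','rb'))
def crop(c,u0,v0,u1,v1,s,fn):
    f=c['frame'][v0:v1,u0:u1]; f=cv2.resize(f,None,fx=s,fy=s,interpolation=cv2.INTER_CUBIC)
    for u in range((u0+9)//10*10,u1,10):
        x=int((u-u0+.5)*s); cv2.line(f,(x,0),(x,6),(0,0,255),1); cv2.putText(f,str(u),(x+1,16),0,.35,(0,0,255),1)
    for v in range((v0+9)//10*10,v1,10):
        y=int((v-v0+.5)*s); cv2.line(f,(0,y),(6,y),(0,0,255),1); cv2.putText(f,str(v),(8,y+4),0,.35,(0,0,255),1)
    cv2.imwrite('pics/'+fn+'.png',f)
def ray(c,u,v,z):
    R=np.array(c['R']);C=-R.T@np.array(c['t']); d=R.T@np.array([(u-c['cx'])/c['fx'],(v-c['cy'])/c['fy'],1.])
    return C+d*(z-C[2])/d[2]
def proj(c,X):
    p=(np.array(c['R'])@np.atleast_2d(X).T).T+np.array(c['t']); return np.c_[c['cx']+c['fx']*p[:,0]/p[:,2],c['cy']+c['fy']*p[:,1]/p[:,2]]
E
python3 - <<'E'
from h import *
c=load('top0')
crop(c,90,145,250,275,5,'ta'); crop(c,215,90,375,220,5,'tb')
crop(c,220,205,360,275,5,'tc')
E
```

```text
(no output)
```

View pics/ta.png

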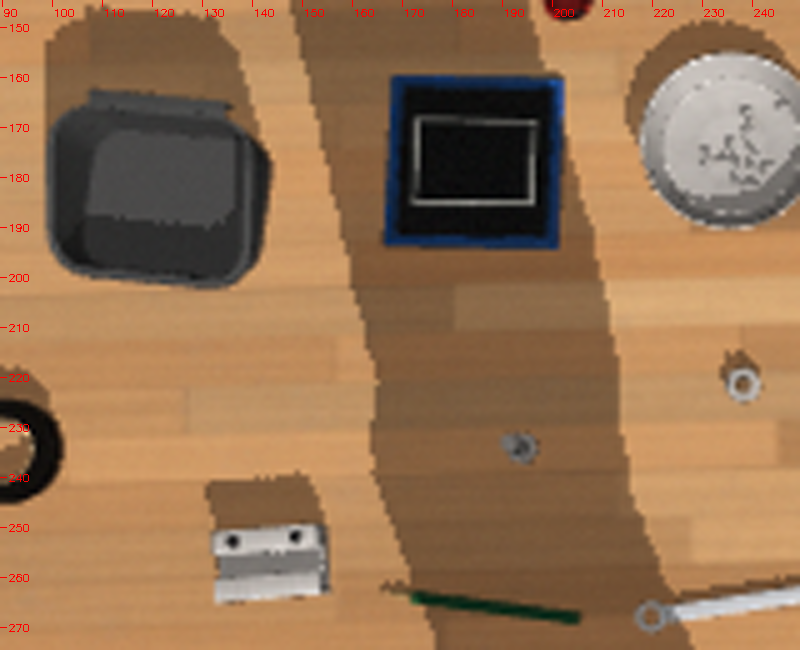

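View pics/tb.png

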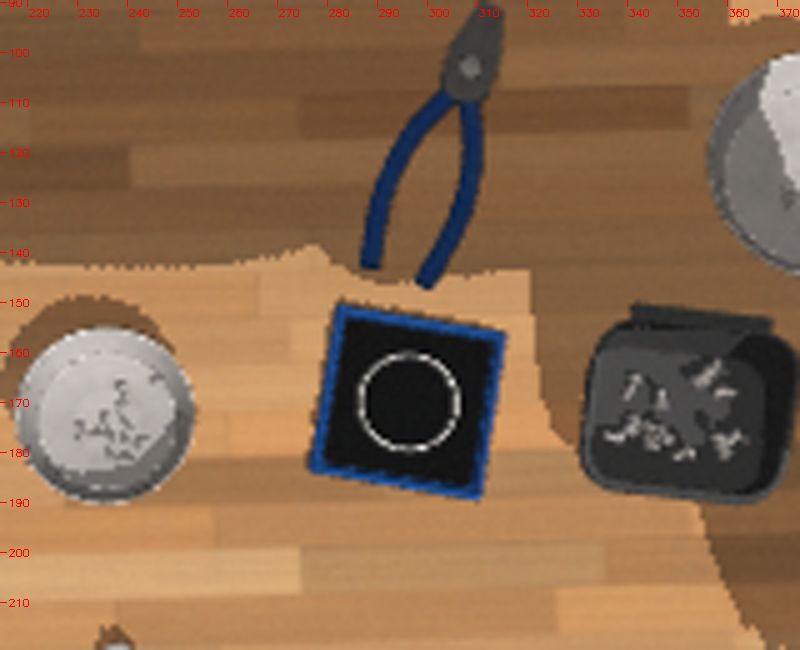

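View pics/tc.png

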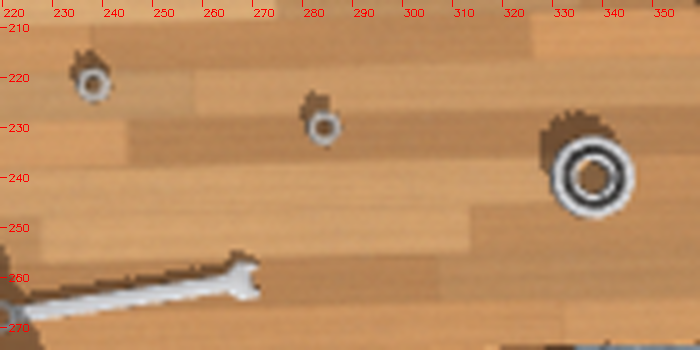

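```bash
cat > seg.py <<'E'
from h import *
def seg(c,box,f,mode='sat'):
    u0,v0,u1,v1=box; im=c['frame'][v0:v1,u0:u1]; im=cv2.resize(im,None,fx=8,fy=8,interpolation=cv2.INTER_CUBIC)
    m=f(im.astype(int)).astype(np.uint8)
    cs,_=cv2.findContours(m,cv2.RETR_EXTERNAL,cv2.CHAIN_APPROX_NONE)
    k=max(cs,key=cv2.contourArea).reshape(-1,2).astype(np.float32)
    k=(k+.5)/8-.5+[u0,v0]
    return k.astype(np.float32)
bright=lambda t:(lambda im:(im[...,0]>t)&(im.max(2)-im.min(2)<45))
E
python3 - <<'E'
from seg import *
c=load('top0')
for n,b,t,z in [('nutA',(228,213,248,230),110,.011),('nutB',(275,222,294,238),110,.011),('bearing',(325,225,352,252),120,.014),('ring',(280,156,310,184),60,.003),('dish',(212,148,258,194),105,.024)]:
    k=seg(c,b,bright(t)); e=cv2.fitEllipse(k); p=ray(c,*e[0],z)
    print(n,np.round(e,2) if 0 else [np.round(x,2) for x in e],'world',np.round(p,4),'diam',np.round(np.array(e[1])/c['fx']*(1.29-z)*1000,1))
k=seg(c,(283,110,420,150),bright(105)) 
def rect(n,b,f,z):
    k=seg(c,b,f); w=np.array([ray(c,u,v,z)[:2] for u,v in k]); 
    (cx,cy),(a,bb),an=cv2.minAreaRect((w*1000).astype(np.float32)); print(n,np.round([cx,cy,a,bb,an],1)); return w
blue=lambda im:((im[...,0]-im[...,2]>35))
rect('ringtray outer',(270,143,320,195),blue,.006)
rect('blocktray outer',(160,150,206,200),blue,.006)
rect('rectangle',(170,160,200,194),bright(50),.003)
rect('ringtray? block',(130,240,160,272),bright(105),.028)
E
```

```text
nutA [array([238.23, 221.56]), array([6.55, 6.6 ]), np.float64(132.19)] world [0.4468 0.0041 0.011 ] diam [19.2 19.3]
nutB [array([284.36, 230.18]), array([6.3 , 6.67]), np.float64(18.92)] world [ 0.4181 -0.1297  0.011 ] diam [18.4 19.5]
bearing [array([338.21, 239.96]), array([16.19, 16.33]), np.float64(74.26)] world [ 0.3855 -0.2841  0.014 ] diam [47.2 47.6]
ring [array([296.28, 169.99]), array([20.2 , 20.91]), np.float64(94.59)] world [ 0.5974 -0.1725  0.003 ] diam [59.5 61.6]
dish [array([234.76, 170.56]), array([31.16, 34.3 ]), np.float64(74.44)] world [0.5963 0.0107 0.024 ] diam [90.2 99.3]
ringtray outer [ 597.  -172.   103.3  104.3   78.6]
blocktray outer [585.4 162.  103.4 102.7  86.9]
rectangle [580.7 163.4  74.6  45.2  89.6]
ringtray? block [351.2 276.2  40.8  64.8   3.2]
```

```bash
python3 - <<'E'
from h import *
c=load('scene0')
crop(c,90,200,250,320,5,'sa'); crop(c,210,150,370,270,5,'sb')
E
```

```text
(no output)
```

View pics/sa.png

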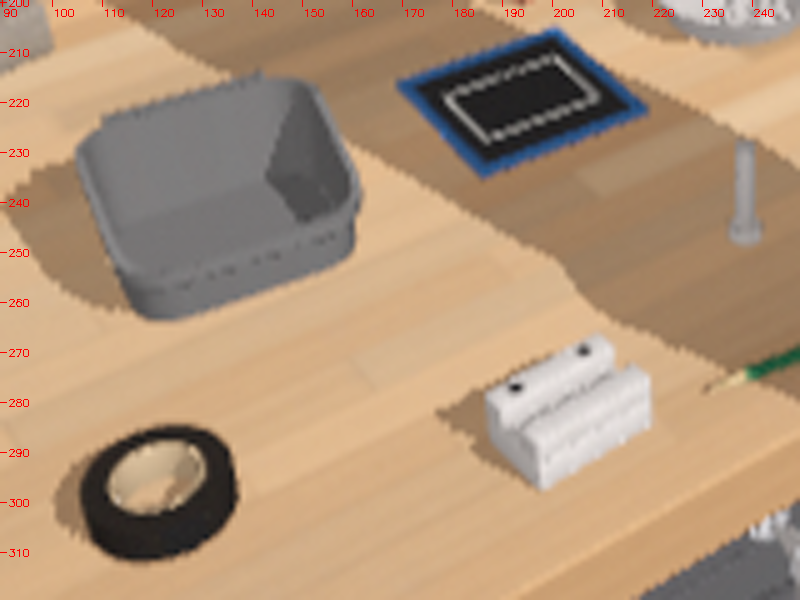

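View pics/sb.png

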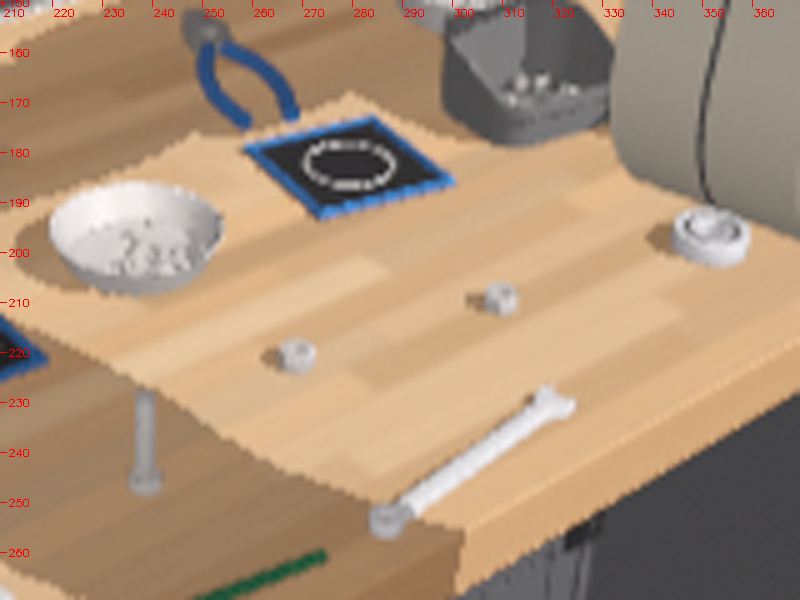

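```bash
cat > fit.py <<'E'
from h import *
from scipy.optimize import minimize
from scipy.ndimage import map_coordinates
def gm(c,sig=.7):
    f=cv2.GaussianBlur(c['frame'].astype(np.float32),(0,0),sig)
    gx=cv2.Sobel(f,cv2.CV_32F,1,0,ksize=3);gy=cv2.Sobel(f,cv2.CV_32F,0,1,ksize=3)
    return gx,gy
def polyl(P,n=40):
    P=np.array(P,float);Q=np.roll(P,-1,0);s=(np.arange(n)+.5)/n
    X=(P[:,None]*(1-s)[None,:,None]+Q[:,None]*s[None,:,None]).reshape(-1,3)
    T=np.repeat((Q-P)/np.linalg.norm(Q-P,axis=1)[:,None],n,0); return X,T
def rectm(a,b,z): return polyl([(a/2,b/2,z),(-a/2,b/2,z),(-a/2,-b/2,z),(a/2,-b/2,z)])
def circ(d,z,n=120):
    t=np.arange(n)/n*2*np.pi; return np.c_[d/2*np.cos(t),d/2*np.sin(t),0*t+z],np.c_[-np.sin(t),np.cos(t),0*t]
def join(*m): return np.vstack([a[0] for a in m]),np.vstack([a[1] for a in m])
def score(p,model,c,g):
    X,T=model;x,y,a=p;R=np.array([[np.cos(a),-np.sin(a),0],[np.sin(a),np.cos(a),0],[0,0,1]])
    W=X@R.T+[x,y,0];V=T@R.T
    u=proj(c,W);u2=proj(c,W+V*1e-3);t=u2-u;t/=np.linalg.norm(t,axis=1)[:,None]
    s=0
    gx=np.stack([map_coordinates(g[0][...,i],[u[:,1],u[:,0]],order=1) for i in range(3)]);gy=np.stack([map_coordinates(g[1][...,i],[u[:,1],u[:,0]],order=1) for i in range(3)])
    d=np.abs(gx*-t[:,1]+gy*t[:,0]).max(0)
    return np.minimum(d,250).mean()
def fit(model,p0,cams,rot=True,rng=8):
    G=[gm(c) for c in cams]
    f=lambda p:-sum(score((p[0],p[1],p[2] if rot else p0[2]),model,c,g) for c,g in zip(cams,G))
    best=None
    for dx in np.arange(-rng,rng+1,2)*1e-3:
        for dy in np.arange(-rng,rng+1,2)*1e-3:
            for da in (np.radians([-6,-3,0,3,6]) if rot else [0]):
                p=np.array(p0)+[dx,dy,da];v=f(p)
                if best is None or v<best[0]: best=(v,p)
    p=best[1]; sim=[p]+[p+d for d in np.diag([.0015,.0015,.03])]
    r=minimize(f,p,method='Nelder-Mead',options=dict(initial_simplex=np.array(sim),xatol=1e-5,fatol=1e-4))
    return r.x if rot else np.r_[r.x[:2],p0[2]],r.fun
def show(c,items,box,s,fn):
    u0,v0,u1,v1=box
    f=cv2.resize(c['frame'][v0:v1,u0:u1],None,fx=s,fy=s,interpolation=cv2.INTER_CUBIC)
    for model,(x,y,a) in items:
        X=model[0];R=np.array([[np.cos(a),-np.sin(a),0],[np.sin(a),np.cos(a),0],[0,0,1]])
        for q in proj(c,X@R.T+[x,y,0]):
            P=((q-[u0,v0]+.5)*s).astype(int)
            if 0<=P[0]<f.shape[1] and 0<=P[1]<f.shape[0]: f[P[1],P[0]]=(0,255,0)
    cv2.imwrite('pics/'+fn+'.png',f)
hexm=lambda z:polyl([(.011*np.cos(t),.011*np.sin(t),z) for t in np.radians(np.arange(30,390,60))],20)
M=dict(nut=hexm(.011),bearing=circ(.047,.014),ring=join(circ(.058,.003)),rt=rectm(.104,.104,.006),bt=rectm(.104,.104,.006),rectl=rectm(.050,.070,.003),
 dish=circ(.106,.024),block=join(rectm(.040,.060,.028),polyl([(.02,.03,0),(.02,-.03,0)]),polyl([(-.02,.03,0),(-.02,-.03,0)])),blocktop=rectm(.04,.06,.028),
 blocks=join(polyl([(.007,.03,.028),(.007,-.03,.028)]),polyl([(-.007,.03,.028),(-.007,-.03,.028)]),rectm(.04,.06,.028)))
E
cat > run.py <<'E'
from fit import *
T=load('top0');S=load('scene0')
G={'nutA':('nut',(.4468,.004,0)),'nutB':('nut',(.418,-.1297,0)),'bearing':('bearing',(.3855,-.284,0)),'ring':('ring',(.597,-.172,0)),'rt':('rt',(.597,-.172,-.2)),
'bt':('bt',(.582,.162,0)),'rectl':('rectl',(.582,.162,0)),'dish':('dish',(.592,.009,0)),'block':('blocks',(.352,.276,0.05))}
res={}
for n,(m,p0) in G.items():
    for cn,cams in (('top',[T]),('scene',[S]),('both',[T,S])):
        rot=m not in('bearing','ring','dish')
        p,v=fit(M[m],p0,cams,rot); print(n,cn,np.round(p[:2]*1000,1),np.round(np.degrees(p[2]),1),round(v))
    res[n]=(m,p)
    if cn=='both':pass
pickle.dump(res,open('res.pkl','wb'))
it=[(M[m],p) for m,p in res.values()]
show(T,it,(90,145,250,275),5,'oa');show(T,it,(215,145,355,255),5,'ob');show(S,it,(90,200,250,320),5,'oc');show(S,it,(210,150,370,270),5,'od')
E
python3 run.py
```

```text
nutA top [454.8   7.8] -5.4 -160
nutA scene [443.5   5.4] -9.4 -130
nutA both [446.7   4. ] 4.8 -274
nutB top [ 417.8 -129.9] -1.5 -156
nutB scene [ 412.  -123.5] -9.9 -134
nutB both [ 418.1 -129.6] -6.5 -267
bearing top [ 385.2 -284.5] 0.0 -246
bearing scene [ 388.7 -287.1] 0.0 -162
bearing both [ 385.5 -284.6] 0.0 -398
ring top [ 600.8 -175.7] 0.0 -197
ring scene [ 592.6 -166.2] 0.0 -190
ring both [ 594.7 -167.8] 0.0 -369
rt top [ 599. -172.] -11.5 -250
rt scene [ 594.6 -167.5] -10.2 -247
rt both [ 596.4 -170.7] -12.0 -495
bt top [585.5 162.1] -3.0 -249
bt scene [582.1 163.5] -2.8 -247
bt both [583.7 162.6] -2.5 -494
rectl top [582.3 159.4] -2.4 -167
rectl scene [581.2 165.7] -3.3 -181
rectl both [582.3 165.8] -2.9 -336
dish top [591.3   9.1] 0.0 -235
dish scene [591.1   9. ] 0.0 -189
dish both [591.2   9.1] 0.0 -424
block top [349.7 277.9] 2.4 -192
block scene [355.6 278.6] 2.3 -106
block both [349.6 278.1] 2.3 -277
```

```bash
sed -i 's/np.minimum(d,250)/np.minimum(d,600)/' fit.py; python3 run.py
```

```text
nutA top [454.8   7.8] -5.4 -160
nutA scene [443.5   5.4] -9.7 -130
nutA both [446.7   4. ] 4.8 -274
nutB top [ 417.8 -129.9] -1.5 -156
nutB scene [ 412.  -123.5] -9.9 -134
nutB both [ 418.1 -129.6] -6.5 -267
bearing top [ 385.6 -284.2] 0.0 -279
bearing scene [ 388.8 -286.4] 0.0 -166
bearing both [ 385.7 -284.4] 0.0 -433
ring top [ 596.7 -176.5] 0.0 -212
ring scene [ 592.2 -166.7] 0.0 -194
ring both [ 594.9 -167.9] 0.0 -373
rt top [ 597.9 -171.3] -11.5 -449
rt scene [ 594.1 -167.9] -11.5 -411
rt both [ 597.2 -170.5] -11.5 -815
bt top [585.3 161.9] -1.5 -343
bt scene [582.  163.7] -2.5 -345
bt both [584.5 162.7] -2.4 -662
rectl top [582.6 159.3] -2.0 -169
rectl scene [581.2 165.8] -3.3 -182
rectl both [582.3 165.8] -2.9 -337
dish top [590.7   8.8] 0.0 -284
dish scene [591.9   7.9] 0.0 -207
dish both [590.8   8.7] 0.0 -488
block top [350. 278.] 2.5 -201
block scene [355.5 278.5] 2.4 -107
block both [349.7 278. ] 2.4 -285
```

View pics/oa.png

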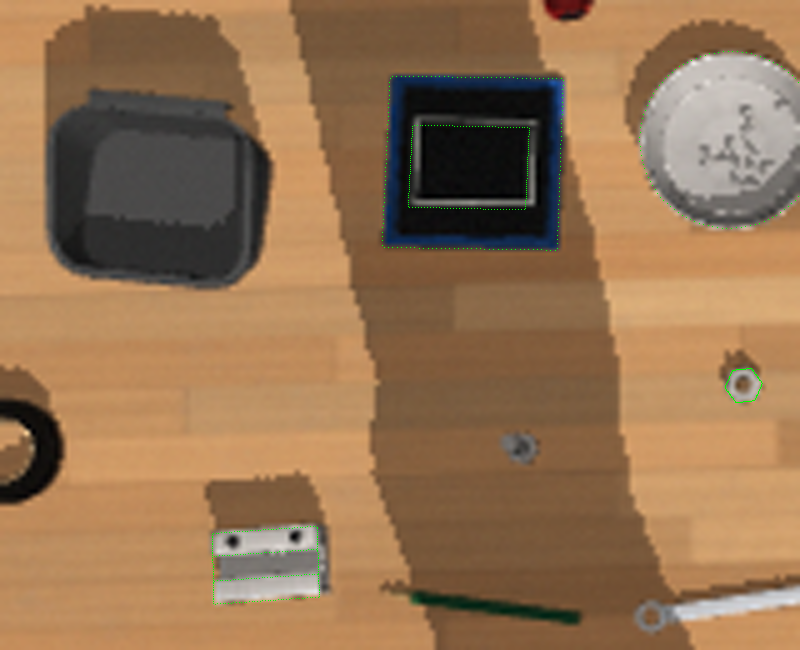

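View pics/ob.png

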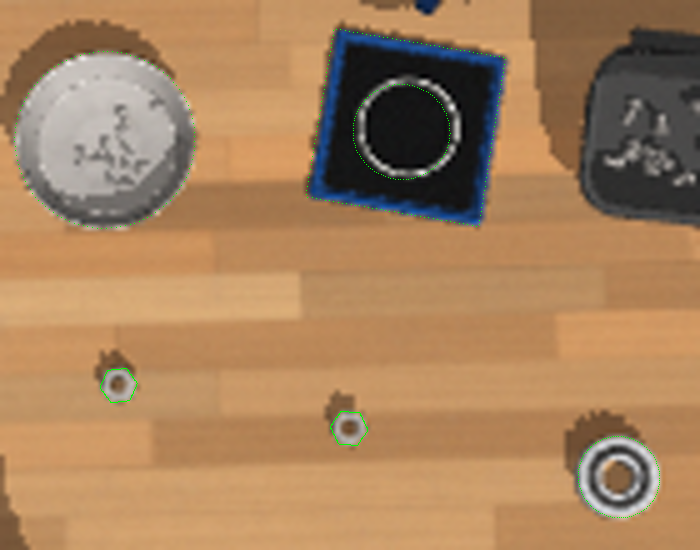

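View pics/oc.png

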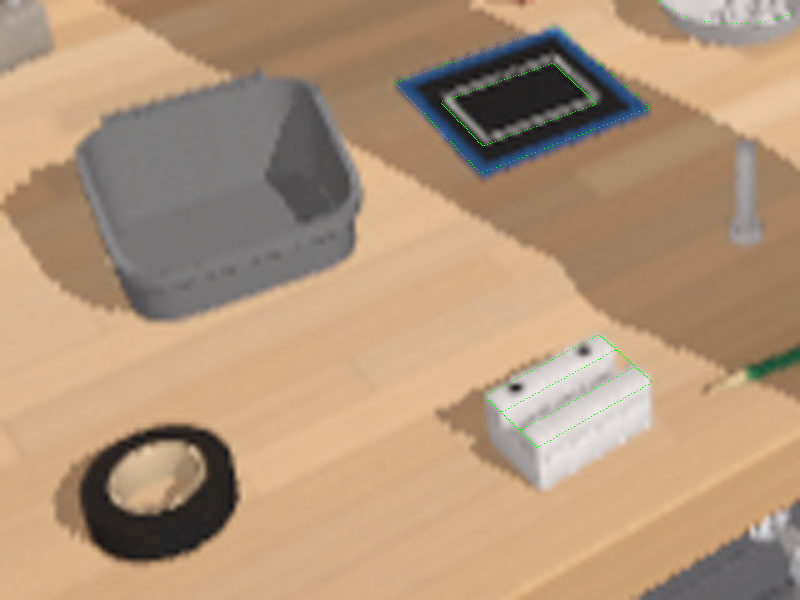

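View pics/od.png

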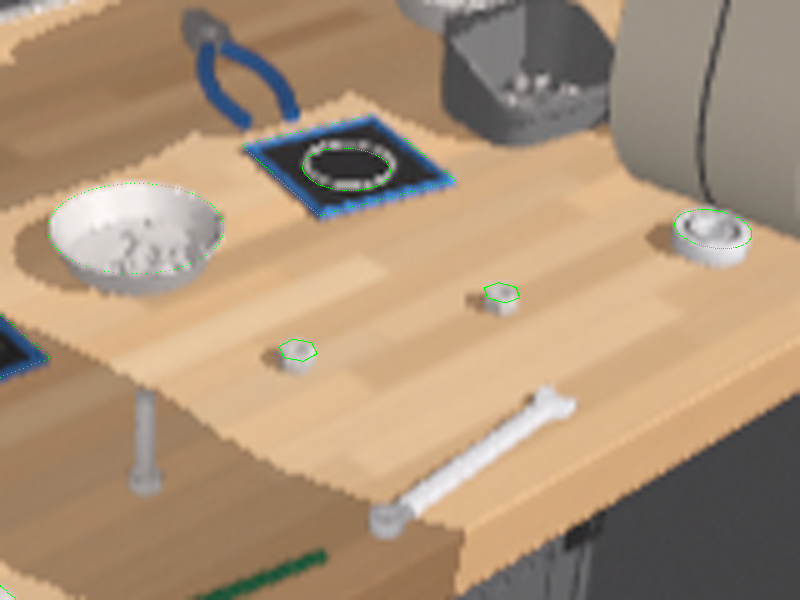

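```bash
cat > run2.py <<'E'
from fit import *
T=load('top0');S=load('scene0')
bolt=join(circ(.010,.057,80),circ(.018,.007,80),circ(.018,0,80)); 
bsil=join(circ(.010,.057,80),circ(.018,.004,80))
for cams,n in(([T],'top'),([S],'scene'),([T,S],'both')):
    p,v=fit(bsil,(.405,.12,0),cams,False,10);print(n,np.round(p*1000,1),v)
binm=join(polyl([(.0525,.0595,.062),(.0525,-.0595,.062),(-.0,-.0595,.062),(0,.0595,.062)]),polyl([(-.0525,.055,.035),(-.0525,-.055,.035)]))
for cams,n in(([T],'top'),([S],'scene'),([T,S],'both')):
    b,v=fit(binm,(.56,.34,-.1),cams,True,16);print('bin',n,np.round(b*1000,1),v)
print('rect hand',ray(T,184.4,176.85,.003))
show(T,[(bolt,p),(binm,b)],(90,155,210,245),6,'pa');show(S,[(bolt,p),(binm,b)],(90,200,250,290),5,'pb')
E
python3 run2.py
```

```text
top [411.4 129.3   0. ] -81.46678428212556
scene [412.6 134.6   0. ] -100.41699577977386
both [413.3 134.8   0. ] -188.06046691091785
bin top [ 565.8  340.2 -102.5] -199.01033538527682
bin scene [563.8 341.7  62.3] -60.747920175189236
bin both [ 565.8  340.3 -100.6] -255.97767152975086
rect hand [0.58560162 0.16245097 0.003     ]
```

View pics/pa.png

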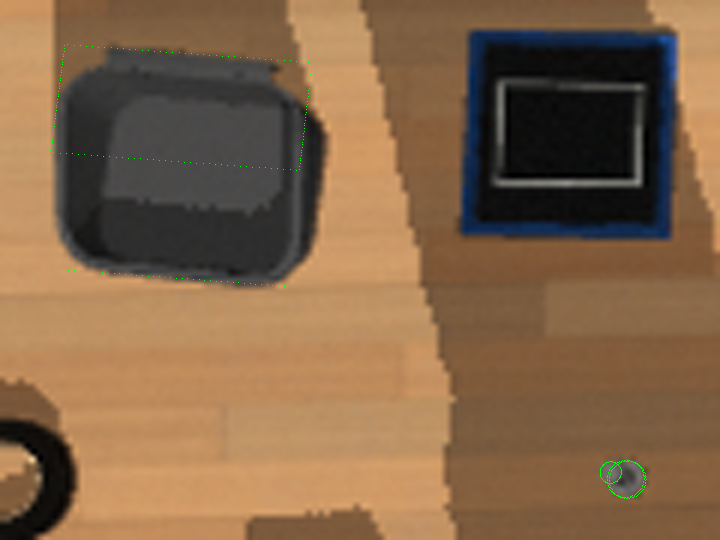

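View pics/pb.png

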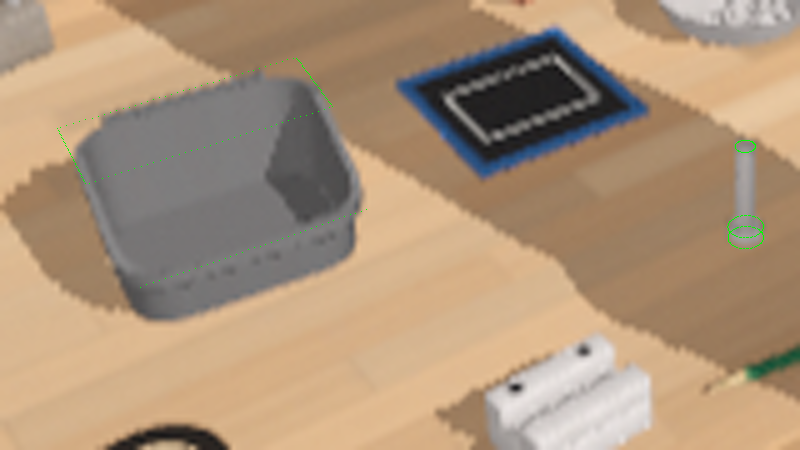

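Request:
{"api": "step_arm", "payload": {"targets": [{"az": 0.135, "tz": 10, "grip": 120}, {"az": 0.136, "tz": 10, "grip": 120}, {"tx": 23.4, "ty": -40.7, "tz": 10, "grip": 120}, {"tx": 23.4, "ty": -40.7, "tz": 10, "grip": 120}, {"tx": 23.4, "ty": -40.7, "tz": 10, "grip": 120}, {"tx": 23.4, "ty": -40.7, "tz": 10, "grip": 120}, {"tx": 23.4, "ty": -40.7, "tz": 10, "grip": 120}, {"tx": 23.4, "ty": -40.7, "tz": 10, "grip": 120}, {"tx": 23.4, "ty": -40.7, "tz": 10, "grip": 120}, {"tx": 23.4, "ty": -40.7, "tz": 10, "grip": 120}, {"tx": 23.4, "ty": -40.7, "tz": 10, "grip": 120}, {"tx": 23.4, "ty": -40.7, "tz": 10, "grip": 120}, {"tx": 23.4, "ty": -40.7, "tz": 10, "grip": 120}, {"grip": 120}], "squeeze": 20}}

```text
schema error: expected keys tx, ty, tz, ax, ay, az, grip
```

```bash
cat >> h.py <<'E'
from scipy.spatial.transform import Rotation as Ro
def go(x,y,z,yaw=0.):
    s=robot.read_state();p=s['tool_pos'];R=Ro.from_rotvec(s['orientation'])
    D=Ro.from_euler('z',yaw,degrees=True)*Ro.from_rotvec([np.pi,0,0])
    d=R.inv().apply(np.array([x,y,z])-p)*1000; a=(R.inv()*D).as_rotvec()
    d2=D.inv().apply(np.array([x,y,z])-p)*1000
    print('t',round(s['t'],2),'pos',np.round(p,4),'shift',np.round(d,1),'turn',np.round(a,3),'shift-after-turn',np.round(d2,1),'open',round(s['opening']*1000,1),'F',np.round(s['force'],1))
E
python3 -c "
from h import *
go(.418,-.1297,.016)
T=load('top0')
for u,v,z in((120.3,184.5,.04),(98.5,184,.062)): print(ray(T,u,v,z))
"
```

```text
t 0.1 pos [ 0.1604 -0.5776  0.2317] shift [ 367.9 -362.4  216.3] turn [-0.002  0.     0.271] shift-after-turn [ 257.6 -447.9  215.7] open 93.0 F [-0.1 -0.3  0.4]
[0.56076147 0.34232013 0.04      ]
[0.55985003 0.39767093 0.062     ]
```

Request:
{"api": "step_arm", "payload": {"targets": [{"tx": 0, "ty": 0, "tz": 10, "ax": 0, "ay": 0, "az": 0.135, "grip": 120}, {"tx": 0, "ty": 0, "tz": 10, "ax": 0, "ay": 0, "az": 0.136, "grip": 120}, {"tx": 23.4, "ty": -40.7, "tz": 10, "ax": 0, "ay": 0, "az": 0, "grip": 120}, {"tx": 23.4, "ty": -40.7, "tz": 10, "ax": 0, "ay": 0, "az": 0, "grip": 120}, {"tx": 23.4, "ty": -40.7, "tz": 10, "ax": 0, "ay": 0, "az": 0, "grip": 120}, {"tx": 23.4, "ty": -40.7, "tz": 10, "ax": 0, "ay": 0, "az": 0, "grip": 120}, {"tx": 23.4, "ty": -40.7, "tz": 10, "ax": 0, "ay": 0, "az": 0, "grip": 120}, {"tx": 23.4, "ty": -40.7, "tz": 10, "ax": 0, "ay": 0, "az": 0, "grip": 120}, {"tx": 23.4, "ty": -40.7, "tz": 10, "ax": 0, "ay": 0, "az": 0, "grip": 120}, {"tx": 23.4, "ty": -40.7, "tz": 10, "ax": 0, "ay": 0, "az": 0, "grip": 120}, {"tx": 23.4, "ty": -40.7, "tz": 10, "ax": 0, "ay": 0, "az": 0, "grip": 120}, {"tx": 23.4, "ty": -40.7, "tz": 10, "ax": 0, "ay": 0, "az": 0, "grip": 120}, {"tx": 23.4, "ty": -40.7, "tz": 10, "ax": 0, "ay": 0, "az": 0, "grip": 120}, {"tx": 0, "ty": 0, "tz": 0, "ax": 0, "ay": 0, "az": 0, "grip": 120}], "squeeze": 20}}

```text
t: 1.5
tool_pos: [0.4187, -0.1252, 0.1009]
orientation: [-3.139, -0.009, 0.003]
force: [-0.8, 0.7, -0.1]
opening: 0.0495
```

```bash
python3 -c "
from h import *
go(.418,-.1297,.016)
c=robot.read_camera('top'); crop(c,230,170,350,260,6,'g1')
c=robot.read_camera('scene'); crop(c,230,120,370,240,5,'g1s')
"
```

```text
t 1.5 pos [ 0.4187 -0.1252  0.1009] shift [-0.6  4.7 84.9] turn [-0.003  0.002  0.006] shift-after-turn [-0.7  4.5 84.9] open 49.5 F [-0.8  0.7 -0.1]
```

View pics/g1.png

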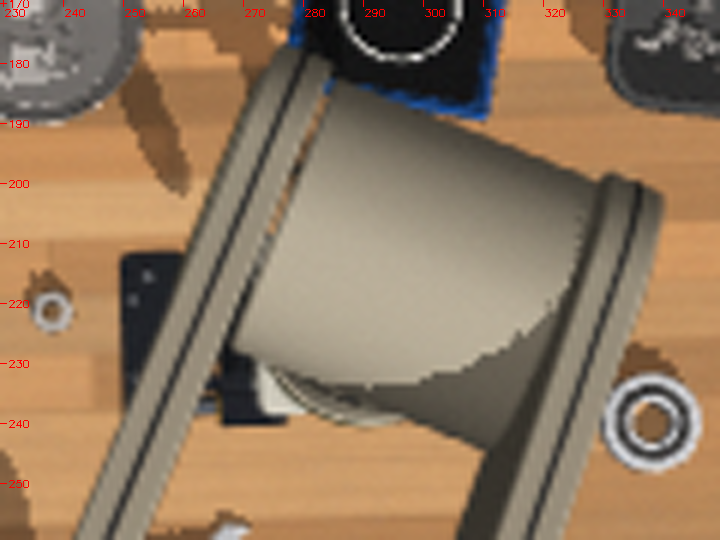

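View pics/g1s.png

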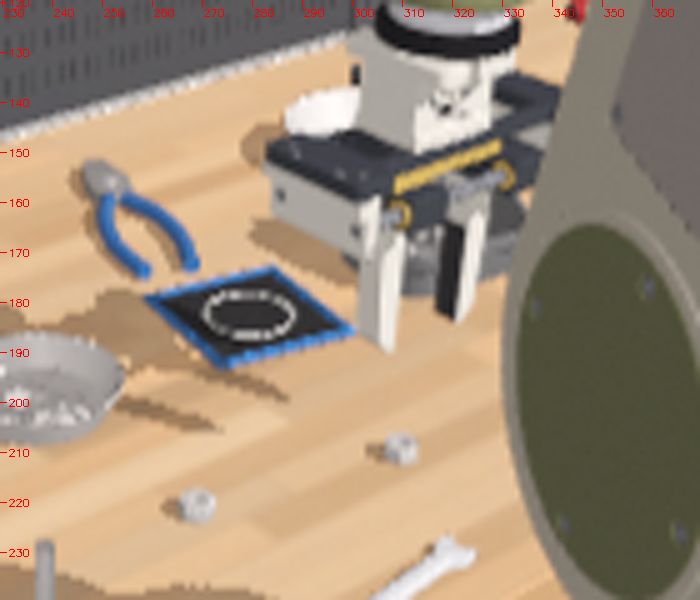

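Request:
{"api": "step_arm", "payload": {"targets": [{"tx": -0.7, "ty": 4.6, "tz": 35, "ax": 0, "ay": 0, "az": 0.006, "grip": 120}, {"tx": 0, "ty": 0, "tz": 35, "ax": 0, "ay": 0, "az": 0, "grip": 120}, {"tx": 0, "ty": 0, "tz": 12, "ax": 0, "ay": 0, "az": 0, "grip": 120}, {"tx": 0, "ty": 0, "tz": 2, "ax": 0, "ay": 0, "az": 0, "grip": 120}, {"tx": 0, "ty": 0, "tz": 0, "ax": 0, "ay": 0, "az": 0, "grip": 120}]}}

```text
t: 2.1
tool_pos: [0.4175, -0.136, 0.0195]
orientation: [3.141, -0.012, 0.001]
force: [0.2, -0.9, -0.3]
opening: 0.049
```

```bash
python3 -c "
from h import *
go(.418,-.1297,.016)
c=robot.read_camera('scene'); crop(c,250,140,370,230,6,'g2s')
print(proj(c,[[.418,-.1297,0.002]]))
"
```

```text
t 2.1 pos [ 0.4175 -0.136   0.0195] shift [ 0.5 -6.3  3.5] turn [ 0.    -0.    -0.007] shift-after-turn [ 0.5 -6.3  3.5] open 49.0 F [ 0.2 -0.9 -0.3]
[[309.62968123 210.62976942]]
```

View pics/g2s.png

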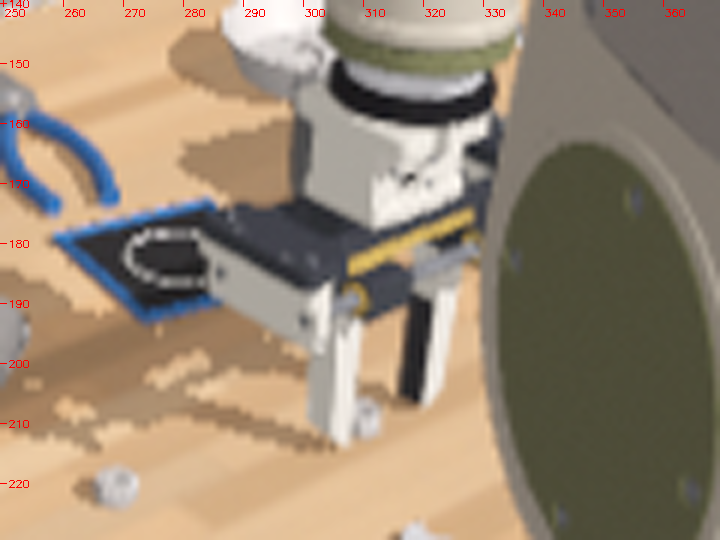

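Request:
{"api": "step_arm", "payload": {"targets": [{"tx": 0.5, "ty": -4.8, "tz": 2, "ax": 0, "ay": 0, "az": -0.006, "grip": 120}, {"tx": 0, "ty": 0, "tz": 0, "ax": 0, "ay": 0, "az": 0, "grip": 120}, {"tx": 0, "ty": 0, "tz": 0, "ax": 0, "ay": 0, "az": 0, "grip": 120}]}}

```text
t: 2.45
tool_pos: [0.4184, -0.1303, 0.0173]
orientation: [3.141, 0.001, 0.002]
force: [0.2, 0.4, 0.0]
opening: 0.0491
```

Request:
{"api": "step_arm", "payload": {"targets": [{"tx": 0, "ty": 0, "tz": 1, "ax": 0, "ay": 0, "az": 0, "grip": 255}, {"tx": 0, "ty": 0, "tz": 0, "ax": 0, "ay": 0, "az": 0, "grip": 255}, {"tx": 0, "ty": 0, "tz": 0, "ax": 0, "ay": 0, "az": 0, "grip": 255}, {"tx": 0, "ty": 0, "tz": 0, "ax": 0, "ay": 0, "az": 0, "grip": 255}, {"tx": 0, "ty": 0, "tz": 0, "ax": 0, "ay": 0, "az": 0, "grip": 255}]}}

```text
t: 2.95
tool_pos: [0.4178, -0.1303, 0.0156]
orientation: [-3.142, 0.0, 0.0]
force: [-0.9, -1.2, 0.4]
opening: 0.0191
```

Request:
{"api": "step_arm", "payload": {"targets": [{"tx": 0, "ty": 0, "tz": -15, "ax": 0, "ay": 0, "az": 0, "grip": 255}, {"tx": 0, "ty": 0, "tz": -40, "ax": 0, "ay": 0, "az": 0, "grip": 255}, {"tx": 0, "ty": 0, "tz": -40, "ax": 0, "ay": 0, "az": 0, "grip": 255}, {"tx": 12.7, "ty": -44, "tz": 0, "ax": 0, "ay": 0, "az": 0, "grip": 255}, {"tx": 12.7, "ty": -44, "tz": 0, "ax": 0, "ay": 0, "az": 0, "grip": 255}, {"tx": 12.7, "ty": -44, "tz": 0, "ax": 0, "ay": 0, "az": 0, "grip": 255}, {"tx": 12.7, "ty": -44, "tz": 0, "ax": 0, "ay": 0, "az": 0, "grip": 255}, {"tx": 12.7, "ty": -44, "tz": 0, "ax": 0, "ay": 0, "az": 0, "grip": 255}, {"tx": 12.7, "ty": -44, "tz": 0, "ax": 0, "ay": 0, "az": 0, "grip": 255}, {"tx": 12.7, "ty": -44, "tz": 0, "ax": 0, "ay": 0, "az": 0, "grip": 255}, {"tx": 12.7, "ty": -44, "tz": 0, "ax": 0, "ay": 0, "az": 0, "grip": 255}, {"tx": 12.7, "ty": -44, "tz": 0, "ax": 0, "ay": 0, "az": 0, "grip": 255}, {"tx": 12.7, "ty": -44, "tz": 0, "ax": 0, "ay": 0, "az": 0, "grip": 255}, {"tx": 12.7, "ty": -44, "tz": 0, "ax": 0, "ay": 0, "az": 0.1, "grip": 255}, {"tx": 0, "ty": 0, "tz": 0, "ax": 0, "ay": 0, "az": 0, "grip": 255}, {"tx": 0, "ty": 0, "tz": 0, "ax": 0, "ay": 0, "az": 0, "grip": 255}, {"tx": 0, "ty": 0, "tz": 0, "ax": 0, "ay": 0, "az": 0, "grip": 255}]}}

```text
t: 4.65
tool_pos: [0.5574, 0.3527, 0.1103]
orientation: [3.137, -0.157, -0.001]
force: [-0.1, -0.1, -0.3]
opening: 0.019
```

```bash
python3 -c "
from h import *
go(.560,.355,.04,-6)
c=robot.read_camera('scene'); crop(c,70,110,210,270,5,'g3s')
"
```

```text
t 4.65 pos [0.5574 0.3527 0.1103] shift [ 2.4 -2.6 70.3] turn [0.001 0.001 0.005] shift-after-turn [ 2.4 -2.5 70.3] open 19.0 F [-0.1 -0.1 -0.3]
```

View pics/g3s.png

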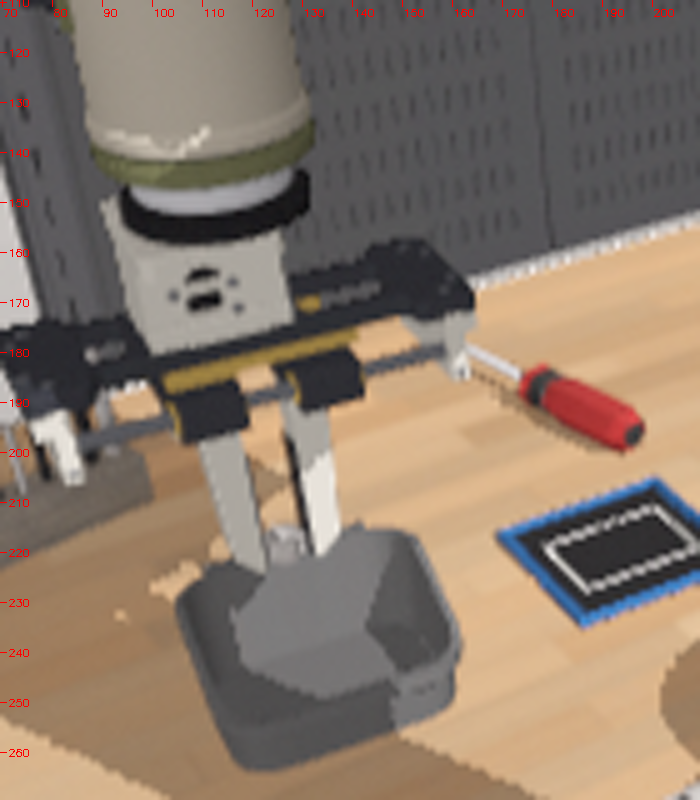

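Request:
{"api": "step_arm", "payload": {"targets": [{"tx": 1, "ty": -2, "tz": 40, "ax": 0, "ay": 0, "az": 0, "grip": 255}, {"tx": 0, "ty": 0, "tz": 35, "ax": 0, "ay": 0, "az": 0, "grip": 255}, {"tx": 0, "ty": 0, "tz": 10, "ax": 0, "ay": 0, "az": 0, "grip": 255}, {"tx": 0, "ty": 0, "tz": 0, "ax": 0, "ay": 0, "az": 0, "grip": 255}, {"tx": 0, "ty": 0, "tz": 0, "ax": 0, "ay": 0, "az": 0, "grip": 160}, {"tx": 0, "ty": 0, "tz": 0, "ax": 0, "ay": 0, "az": 0, "grip": 160}, {"tx": 0, "ty": 0, "tz": 0, "ax": 0, "ay": 0, "az": 0, "grip": 160}]}}

```text
t: 5.4
tool_pos: [0.5603, 0.3563, 0.0281]
orientation: [-3.136, 0.157, -0.005]
force: [0.1, 0.5, 0.5]
opening: 0.034
```

Request:
{"api": "step_arm", "payload": {"targets": [{"tx": 0, "ty": 0, "tz": -40, "ax": 0, "ay": 0, "az": 0, "grip": 160}, {"tx": 0, "ty": 0, "tz": -42, "ax": 0, "ay": 0, "az": 0, "grip": 160}, {"tx": 0, "ty": 0, "tz": 0, "ax": 0, "ay": 0, "az": -0.1, "grip": 160}, {"tx": -14.1, "ty": 44, "tz": 0, "ax": 0, "ay": 0, "az": 0, "grip": 160}, {"tx": -14.1, "ty": 44, "tz": 0, "ax": 0, "ay": 0, "az": 0, "grip": 120}, {"tx": -14.1, "ty": 44, "tz": 0, "ax": 0, "ay": 0, "az": 0, "grip": 120}, {"tx": -14.1, "ty": 44, "tz": 0, "ax": 0, "ay": 0, "az": 0, "grip": 120}, {"tx": -14.1, "ty": 44, "tz": 0, "ax": 0, "ay": 0, "az": 0, "grip": 120}, {"tx": -14.1, "ty": 44, "tz": 0, "ax": 0, "ay": 0, "az": 0, "grip": 120}, {"tx": -14.1, "ty": 44, "tz": 0, "ax": 0, "ay": 0, "az": 0, "grip": 120}, {"tx": -14.1, "ty": 44, "tz": 0, "ax": 0, "ay": 0, "az": 0, "grip": 120}, {"tx": 0, "ty": 0, "tz": 30, "ax": 0, "ay": 0, "az": 0, "grip": 120}, {"tx": 0, "ty": 0, "tz": 30, "ax": 0, "ay": 0, "az": 0, "grip": 120}, {"tx": 0, "ty": 0, "tz": 15, "ax": 0, "ay": 0, "az": 0, "grip": 120}, {"tx": 0, "ty": 0, "tz": 0, "ax": 0, "ay": 0, "az": 0, "grip": 120}, {"tx": 0, "ty": 0, "tz": 0, "ax": 0, "ay": 0, "az": 0, "grip": 120}, {"tx": 0, "ty": 0, "tz": 0, "ax": 0, "ay": 0, "az": 0, "grip": 120}]}}

```text
t: 7.1
tool_pos: [0.4474, 0.0036, 0.0344]
orientation: [3.141, 0.0, 0.005]
force: [0.6, -0.2, -0.2]
opening: 0.049
```

```bash
python3 -c "
from h import *
go(.4465,.004,.0158,0)
c=robot.read_camera('scene'); crop(c,90,130,330,290,3,'g4s')
"
```

```text
t 7.1 pos [0.4474 0.0036 0.0344] shift [-1.  -0.4 18.6] turn [ 0.    -0.003  0.   ] shift-after-turn [-0.9 -0.4 18.6] open 49.0 F [ 0.6 -0.2 -0.2]
```

View pics/g4s.png

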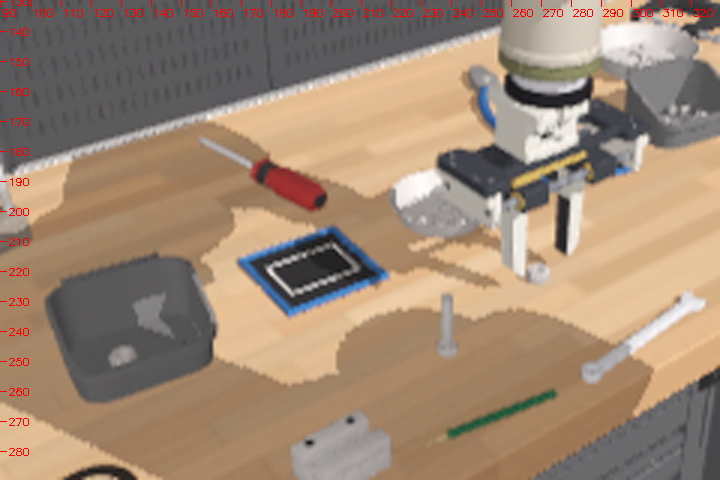

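Request:
{"api": "step_arm", "payload": {"targets": [{"tx": -0.8, "ty": -0.4, "tz": 15, "ax": 0, "ay": 0, "az": 0, "grip": 120}, {"tx": 0, "ty": 0, "tz": 3.6, "ax": 0, "ay": 0, "az": 0, "grip": 120}, {"tx": 0, "ty": 0, "tz": 0, "ax": 0, "ay": 0, "az": 0, "grip": 120}, {"tx": 0, "ty": 0, "tz": 0, "ax": 0, "ay": 0, "az": 0, "grip": 255}, {"tx": 0, "ty": 0, "tz": 0, "ax": 0, "ay": 0, "az": 0, "grip": 255}, {"tx": 0, "ty": 0, "tz": 0, "ax": 0, "ay": 0, "az": 0, "grip": 255}, {"tx": 0, "ty": 0, "tz": 0, "ax": 0, "ay": 0, "az": 0, "grip": 255}, {"tx": 0, "ty": 0, "tz": 0, "ax": 0, "ay": 0, "az": 0, "grip": 255}]}}

```text
t: 7.95
tool_pos: [0.4454, 0.004, 0.0143]
orientation: [3.142, -0.0, 0.001]
force: [0.3, 0.1, 2.5]
opening: 0.0199
```

Request:
{"api": "step_arm", "payload": {"targets": [{"tx": 0, "ty": 0, "tz": -15, "ax": 0, "ay": 0, "az": 0, "grip": 255}, {"tx": 0, "ty": 0, "tz": -40, "ax": 0, "ay": 0, "az": 0, "grip": 255}, {"tx": 0, "ty": 0, "tz": -40, "ax": 0, "ay": 0, "az": 0, "grip": 255}, {"tx": 14.3, "ty": -40.5, "tz": 0, "ax": 0, "ay": 0, "az": 0, "grip": 255}, {"tx": 14.3, "ty": -40.5, "tz": 0, "ax": 0, "ay": 0, "az": 0, "grip": 255}, {"tx": 14.3, "ty": -40.5, "tz": 0, "ax": 0, "ay": 0, "az": 0, "grip": 255}, {"tx": 14.3, "ty": -40.5, "tz": 0, "ax": 0, "ay": 0, "az": 0, "grip": 255}, {"tx": 14.3, "ty": -40.5, "tz": 0, "ax": 0, "ay": 0, "az": 0, "grip": 255}, {"tx": 14.3, "ty": -40.5, "tz": 0, "ax": 0, "ay": 0, "az": 0, "grip": 255}, {"tx": 14.3, "ty": -40.5, "tz": 0, "ax": 0, "ay": 0, "az": 0, "grip": 255}, {"tx": 14.3, "ty": -40.5, "tz": 0, "ax": 0, "ay": 0, "az": 0.1, "grip": 255}, {"tx": 0, "ty": 0, "tz": 0, "ax": 0, "ay": 0, "az": 0, "grip": 255}, {"tx": 0, "ty": 0, "tz": 0, "ax": 0, "ay": 0, "az": 0, "grip": 255}, {"tx": 0, "ty": 0, "tz": 35, "ax": 0, "ay": 0, "az": 0, "grip": 255}, {"tx": 0, "ty": 0, "tz": 32, "ax": 0, "ay": 0, "az": 0, "grip": 255}, {"tx": 0, "ty": 0, "tz": 0, "ax": 0, "ay": 0, "az": 0, "grip": 255}, {"tx": 0, "ty": 0, "tz": 0, "ax": 0, "ay": 0, "az": 0, "grip": 255}]}}

```text
t: 9.65
tool_pos: [0.559, 0.3267, 0.042]
orientation: [3.137, -0.158, -0.003]
force: [-0.8, 0.9, 0.2]
opening: 0.0193
```

Request:
{"api": "step_arm", "payload": {"targets": [{"tx": 0, "ty": 0, "tz": 0, "ax": 0, "ay": 0, "az": 0, "grip": 172}, {"tx": 0, "ty": 0, "tz": 0, "ax": 0, "ay": 0, "az": 0, "grip": 172}, {"tx": 0, "ty": 0, "tz": 0, "ax": 0, "ay": 0, "az": 0, "grip": 172}, {"tx": 0, "ty": 0, "tz": -38, "ax": 0, "ay": 0, "az": 0, "grip": 172}, {"tx": 0, "ty": 0, "tz": -40, "ax": 0, "ay": 0, "az": 0, "grip": 172}, {"tx": 0, "ty": 0, "tz": 0, "ax": 0, "ay": 0, "az": -0.1, "grip": 150}, {"tx": -24.4, "ty": 32, "tz": 0, "ax": 0, "ay": 0, "az": 0, "grip": 130}, {"tx": -24.4, "ty": 32, "tz": 0, "ax": 0, "ay": 0, "az": 0, "grip": 130}, {"tx": -24.4, "ty": 32, "tz": 0, "ax": 0, "ay": 0, "az": 0, "grip": 130}, {"tx": -24.4, "ty": 32, "tz": 0, "ax": 0, "ay": 0, "az": 0, "grip": 130}, {"tx": -24.4, "ty": 32, "tz": 0, "ax": 0, "ay": 0, "az": 0, "grip": 130}, {"tx": -24.4, "ty": 32, "tz": 0, "ax": 0, "ay": 0, "az": 0, "grip": 130}, {"tx": 0, "ty": 0, "tz": 0, "ax": 0, "ay": 0, "az": 0, "grip": 130}, {"tx": 0, "ty": 0, "tz": 0, "ax": 0, "ay": 0, "az": 0, "grip": 130}, {"tx": 0, "ty": 0, "tz": 0, "ax": 0, "ay": 0, "az": 0, "grip": 130}, {"tx": 0, "ty": 0, "tz": 0, "ax": 0, "ay": 0, "az": 0, "grip": 130}]}}

```text
t: 11.25
tool_pos: [0.4142, 0.1368, 0.1207]
orientation: [-3.141, -0.001, -0.002]
force: [0.1, 0.8, -0.4]
opening: 0.0455
```

```bash
python3 -c "
from h import *
go(.413,.1345,.034,0)
c=robot.read_camera('scene'); crop(c,90,130,330,290,3,'g5s')
c=robot.read_camera('top'); crop(c,90,140,250,270,5,'g5t')
"
```

```text
t 11.25 pos [0.4142 0.1368 0.1207] shift [-1.3  2.3 86.6] turn [-0.    -0.001  0.001] shift-after-turn [-1.2  2.3 86.7] open 45.5 F [ 0.1  0.8 -0.4]
```

View pics/g5s.png

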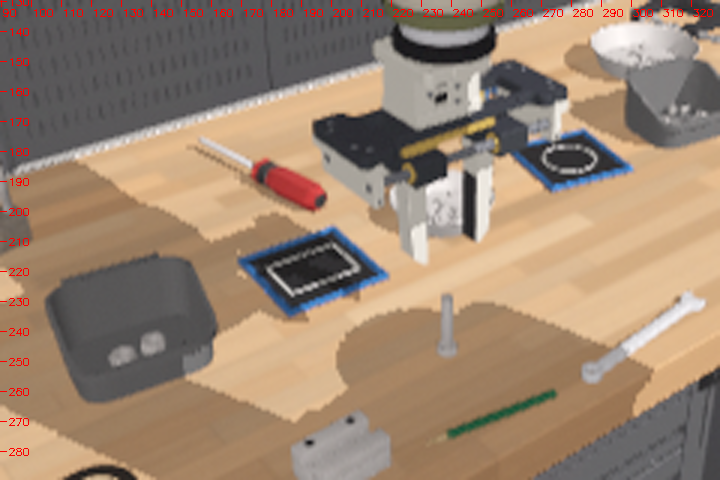

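View pics/g5t.png

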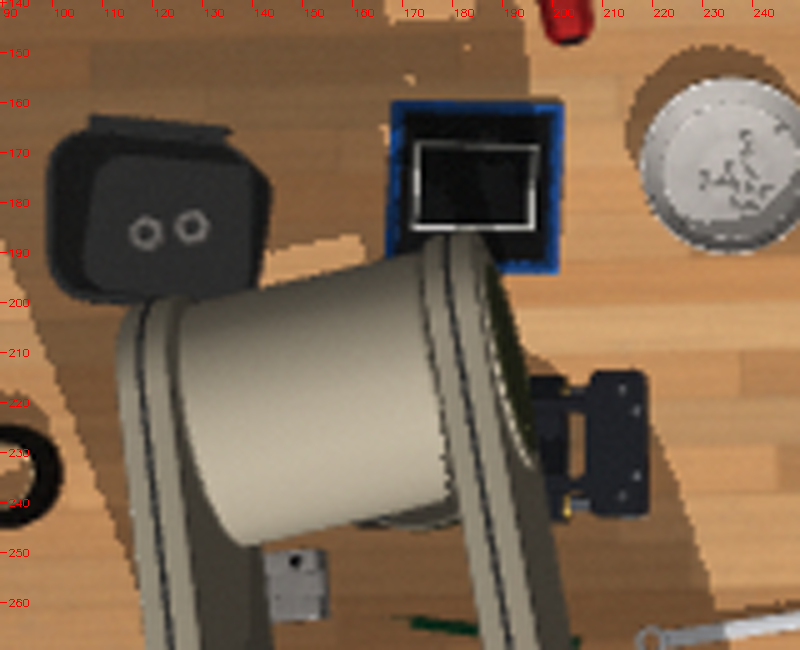

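Request:
{"api": "step_arm", "payload": {"targets": [{"tx": -1.2, "ty": 2.3, "tz": 30, "ax": 0, "ay": 0, "az": 0, "grip": 130}, {"tx": 0, "ty": 0, "tz": 30, "ax": 0, "ay": 0, "az": 0, "grip": 130}, {"tx": 0, "ty": 0, "tz": 20, "ax": 0, "ay": 0, "az": 0, "grip": 130}, {"tx": 0, "ty": 0, "tz": 6.5, "ax": 0, "ay": 0, "az": 0, "grip": 130}, {"tx": 0, "ty": 0, "tz": 0, "ax": 0, "ay": 0, "az": 0, "grip": 130}, {"tx": 0, "ty": 0, "tz": 0, "ax": 0, "ay": 0, "az": 0, "grip": 130}, {"tx": 0, "ty": 0, "tz": 0, "ax": 0, "ay": 0, "az": 0, "grip": 130}]}}

```text
t: 12.05
tool_pos: [0.4133, 0.1341, 0.035]
orientation: [-3.141, 0.0, -0.004]
force: [1.9, 0.4, 0.7]
opening: 0.0456
```

```bash
python3 -c "
from h import *
go(.413,.1345,.034,0)
c=robot.read_camera('scene'); crop(c,180,180,290,280,7,'g6s')
"
```

```text
t 12.05 pos [0.4133 0.1341 0.035 ] shift [-0.3 -0.4  1. ] turn [-0.001 -0.002 -0.   ] shift-after-turn [-0.3 -0.4  1. ] open 45.6 F [1.9 0.4 0.7]
```

View pics/g6s.png

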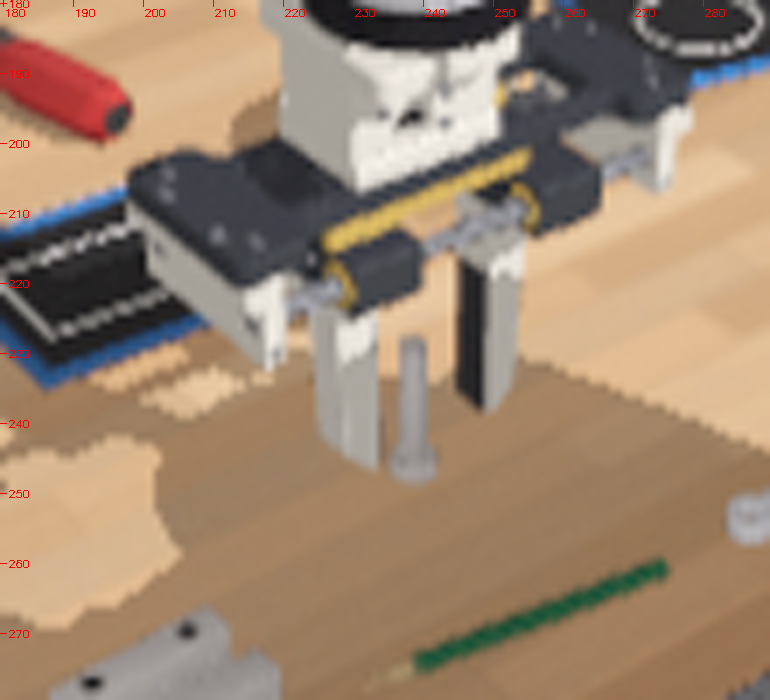

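```bash
python3 -c "
from h import *
c=load('scene0')
for n,P in (('tipmid',[.4133,.1341,.021]),('tipL in',[.4133,.1569,.021]),('tipR in',[.4133,.1113,.021]),('tipL front corner',[.4058,.157,.021]),('tipR front',[.4058,.111,.021]),('b0',[.413,.1345,0]),('b57',[.413,.1345,.057])): print(n,proj(c,[P]).round(1))
"
```

```text
tipmid [[238.8 240.3]]
tipL in [[231.5 243.8]]
tipR in [[246.  236.9]]
tipL front corner [[233.2 245.3]]
tipR front [[247.9 238.3]]
b0 [[238.8 247. ]]
b57 [[238.7 228.8]]
```

Request:
{"api": "step_arm", "payload": {"targets": [{"tx": 0, "ty": 0, "tz": 0, "ax": 0, "ay": 0, "az": 0, "grip": 255}, {"tx": 0, "ty": 0, "tz": 0, "ax": 0, "ay": 0, "az": 0, "grip": 255}, {"tx": 0, "ty": 0, "tz": 0, "ax": 0, "ay": 0, "az": 0, "grip": 255}, {"tx": 0, "ty": 0, "tz": 0, "ax": 0, "ay": 0, "az": 0, "grip": 255}, {"tx": 0, "ty": 0, "tz": 0, "ax": 0, "ay": 0, "az": 0, "grip": 255}, {"tx": 0, "ty": 0, "tz": 0, "ax": 0, "ay": 0, "az": 0, "grip": 255}]}}

```text
t: 12.7
tool_pos: [0.412, 0.1337, 0.0335]
orientation: [3.142, -0.0, -0.0]
force: [-0.1, -0.6, 0.4]
opening: 0.0094
```

Request:
{"api": "step_arm", "payload": {"targets": [{"tx": 0, "ty": 0, "tz": -10, "ax": 0, "ay": 0, "az": 0, "grip": 255}, {"tx": 0, "ty": 0, "tz": -30, "ax": 0, "ay": 0, "az": 0, "grip": 255}, {"tx": 0, "ty": 0, "tz": -20, "ax": 0, "ay": 0, "az": 0, "grip": 255}, {"tx": 10, "ty": 7, "tz": 0, "ax": 0, "ay": 0, "az": 0, "grip": 255}, {"tx": 30, "ty": 21, "tz": 0, "ax": 0, "ay": 0, "az": 0, "grip": 255}, {"tx": 33, "ty": 23, "tz": 0, "ax": 0, "ay": 0, "az": 0, "grip": 255}, {"tx": 33, "ty": 23, "tz": 0, "ax": 0, "ay": 0, "az": 0, "grip": 255}, {"tx": 33, "ty": 23, "tz": 0, "ax": 0, "ay": 0, "az": 0, "grip": 255}, {"tx": 30, "ty": 21, "tz": 0, "ax": 0, "ay": 0, "az": 0, "grip": 255}, {"tx": 10, "ty": 7, "tz": 0, "ax": 0, "ay": 0, "az": 0, "grip": 255}, {"tx": 0, "ty": 0, "tz": 0, "ax": 0, "ay": 0, "az": 0, "grip": 255}, {"tx": 0, "ty": 0, "tz": 0, "ax": 0, "ay": 0, "az": 0, "grip": 255}, {"tx": 0, "ty": 0, "tz": 0, "ax": 0, "ay": 0, "az": 0, "grip": 255}]}}

```text
t: 14.0
tool_pos: [0.5897, 0.0096, 0.0931]
orientation: [-3.141, -0.001, 0.002]
force: [0.5, 0.1, -0.2]
opening: 0.0094
```

```bash
python3 -c "
from h import *
go(.591,.009,.038,0)
c=robot.read_camera('scene'); crop(c,200,120,310,220,7,'g7s')
"
```

```text
t 14.0 pos [0.5897 0.0096 0.0931] shift [ 1.3  0.6 55.1] turn [-0.     0.001  0.001] shift-after-turn [ 1.3  0.6 55.1] open 9.4 F [ 0.5  0.1 -0.2]
```

View pics/g7s.png

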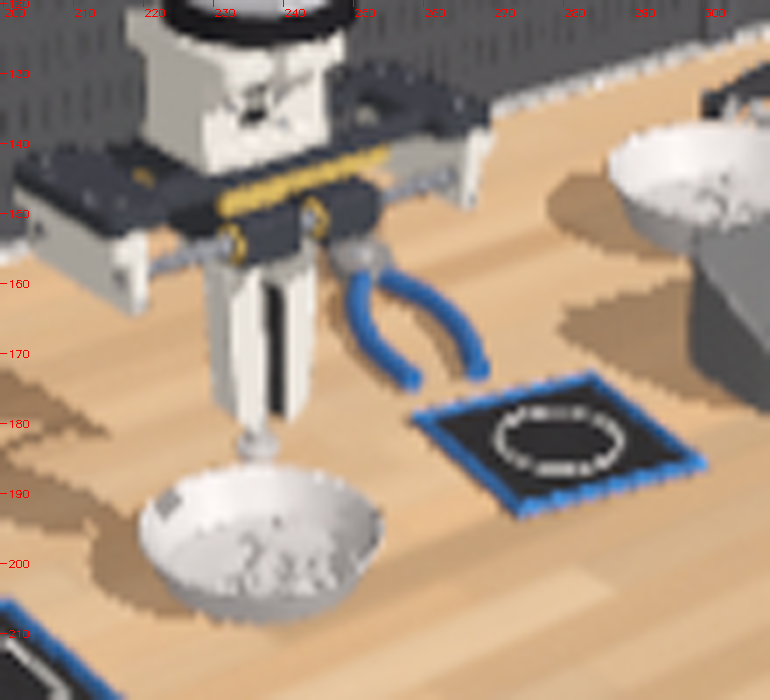

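Request:
{"api": "step_arm", "payload": {"targets": [{"tx": 1.3, "ty": 0.6, "tz": 15, "ax": 0, "ay": 0, "az": 0, "grip": 255}, {"tx": 0, "ty": 0, "tz": 20, "ax": 0, "ay": 0, "az": 0, "grip": 255}, {"tx": 0, "ty": 0, "tz": 12, "ax": 0, "ay": 0, "az": 0, "grip": 255}, {"tx": 0, "ty": 0, "tz": 6, "ax": 0, "ay": 0, "az": 0, "grip": 255}, {"tx": 0, "ty": 0, "tz": 1, "ax": 0, "ay": 0, "az": 0, "grip": 255}, {"tx": 0, "ty": 0, "tz": 0, "ax": 0, "ay": 0, "az": 0, "grip": 255}, {"tx": 0, "ty": 0, "tz": 0, "ax": 0, "ay": 0, "az": 0, "grip": 255}, {"tx": 0, "ty": 0, "tz": 0, "ax": 0, "ay": 0, "az": 0, "grip": 255}]}}

```text
t: 14.85
tool_pos: [0.593, 0.008, 0.0405]
orientation: [3.141, -0.0, 0.002]
force: [-0.3, -0.5, -1.0]
opening: 0.0097
```

```bash
python3 -c "
from h import *
go(.591,.009,.038,0)
for i in range(3): print(robot.read_state()['tool_pos'],robot.read_state()['force'])
c=robot.read_camera('scene'); crop(c,200,130,290,220,8,'g8s')
"
```

```text
t 14.85 pos [0.593  0.008  0.0405] shift [-2.  -1.   2.4] turn [ 0.    -0.002 -0.   ] shift-after-turn [-2.  -1.   2.5] open 9.7 F [-0.3 -0.5 -1. ]
[0.59296957 0.00799401 0.04045059] [-0.34106941 -0.54792617 -0.9539293 ]
[0.59296957 0.00799401 0.04045059] [-0.34106941 -0.54792617 -0.9539293 ]
[0.59296957 0.00799401 0.04045059] [-0.34106941 -0.54792617 -0.9539293 ]
```

View pics/g8s.png

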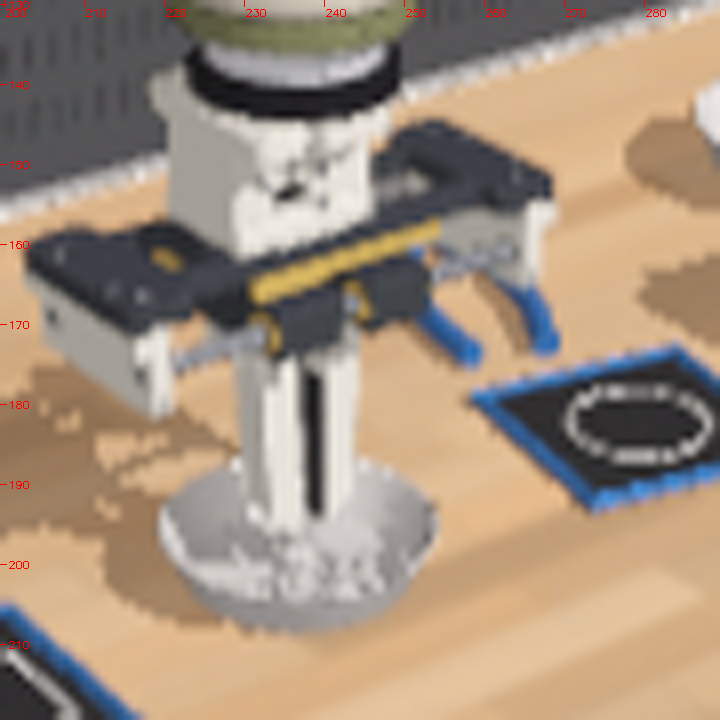

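Request:
{"api": "step_arm", "payload": {"targets": [{"tx": -1, "ty": -0.5, "tz": 1, "ax": 0, "ay": 0, "az": 0, "grip": 255}, {"tx": 0, "ty": 0, "tz": 0, "ax": 0, "ay": 0, "az": 0, "grip": 255}, {"tx": 0, "ty": 0, "tz": 0, "ax": 0, "ay": 0, "az": 0, "grip": 255}]}}

```text
t: 15.2
tool_pos: [0.5912, 0.0086, 0.0385]
orientation: [-3.142, 0.0, 0.0]
force: [-0.4, 0.2, -0.0]
opening: 0.0096
```

Request:
{"api": "step_arm", "payload": {"targets": [{"tx": 0, "ty": 0, "tz": 0.7, "ax": 0, "ay": 0, "az": 0, "grip": 255}, {"tx": 0, "ty": 0, "tz": 0, "ax": 0, "ay": 0, "az": 0, "grip": 255}]}}

```text
t: 15.4
tool_pos: [0.5912, 0.0086, 0.0377]
orientation: [-3.142, 0.0, 0.0]
force: [-0.0, -0.5, -0.5]
opening: 0.0092
```

Request:
{"api": "step_arm", "payload": {"targets": [{"tx": 0, "ty": 0, "tz": 0.5, "ax": 0, "ay": 0, "az": 0, "grip": 255}, {"tx": 0, "ty": 0, "tz": 0, "ax": 0, "ay": 0, "az": 0, "grip": 255}]}}

```text
t: 15.6
tool_pos: [0.5912, 0.0085, 0.0372]
orientation: [-3.142, 0.0, 0.0]
force: [-0.1, -0.3, -0.0]
opening: 0.0091
```

Request:
{"api": "step_arm", "payload": {"targets": [{"tx": 0, "ty": 0, "tz": 0.5, "ax": 0, "ay": 0, "az": 0, "grip": 255}, {"tx": 0, "ty": 0, "tz": 0, "ax": 0, "ay": 0, "az": 0, "grip": 255}]}}

```text
t: 15.8
tool_pos: [0.5914, 0.0086, 0.0372]
orientation: [3.142, -0.0, 0.0]
force: [-2.3, 0.1, 4.2]
opening: 0.009
```

Request:
{"api": "step_arm", "payload": {"targets": [{"tx": 0, "ty": 0, "tz": 0, "ax": 0, "ay": 0, "az": 0, "grip": 220}, {"tx": 0, "ty": 0, "tz": 0, "ax": 0, "ay": 0, "az": 0, "grip": 180}, {"tx": 0, "ty": 0, "tz": 0, "ax": 0, "ay": 0, "az": 0, "grip": 170}, {"tx": 0, "ty": 0, "tz": 0, "ax": 0, "ay": 0, "az": 0, "grip": 170}]}}

```text
t: 16.2
tool_pos: [0.5912, 0.0086, 0.0367]
orientation: [-3.142, 0.0, 0.0]
force: [0.1, 0.5, -0.4]
opening: 0.0293
```

```bash
python3 -c "
from h import *
go(.591,.009,.038,0)
c=robot.read_camera('scene'); crop(c,200,130,290,220,8,'g9s')
"
```

```text
t 16.2 pos [0.5912 0.0086 0.0367] shift [-0.2 -0.4 -1.3] turn [-0.  0. -0.] shift-after-turn [-0.2 -0.4 -1.3] open 29.3 F [ 0.1  0.5 -0.4]
```

View pics/g9s.png

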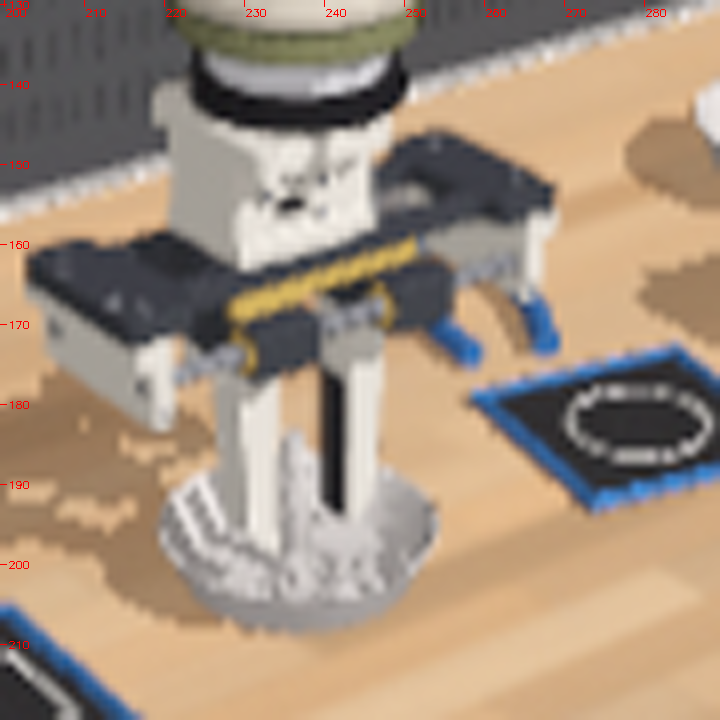

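Request:
{"api": "step_arm", "payload": {"targets": [{"tx": 0, "ty": 0, "tz": -15, "ax": 0, "ay": 0, "az": 0, "grip": 170}, {"tx": 0, "ty": 0, "tz": -30, "ax": 0, "ay": 0, "az": 0, "grip": 170}, {"tx": 0, "ty": 0, "tz": -30, "ax": 0, "ay": 0, "az": 0, "grip": 170}, {"tx": 0, "ty": 0, "tz": 0, "ax": 0, "ay": 0, "az": 0, "grip": 170}, {"tx": -25.7, "ty": 36.6, "tz": 0, "ax": 0, "ay": 0, "az": 0, "grip": 50}, {"tx": -25.7, "ty": 36.6, "tz": 0, "ax": 0, "ay": 0, "az": 0, "grip": 50}, {"tx": -25.7, "ty": 36.6, "tz": 0, "ax": 0, "ay": 0, "az": 0, "grip": 50}, {"tx": -25.7, "ty": 36.6, "tz": 0, "ax": 0, "ay": 0, "az": 0, "grip": 50}, {"tx": -25.7, "ty": 36.6, "tz": 0, "ax": 0, "ay": 0, "az": 0, "grip": 50}, {"tx": -25.7, "ty": 36.6, "tz": 0, "ax": 0, "ay": 0, "az": 0, "grip": 50}, {"tx": -25.7, "ty": 36.6, "tz": 0, "ax": 0, "ay": 0, "az": 0, "grip": 50}, {"tx": -25.7, "ty": 36.6, "tz": 0, "ax": 0, "ay": 0, "az": 0, "grip": 50}, {"tx": 0, "ty": 0, "tz": 35, "ax": 0, "ay": 0, "az": 0, "grip": 50}, {"tx": 0, "ty": 0, "tz": 30, "ax": 0, "ay": 0, "az": 0, "grip": 50}, {"tx": 0, "ty": 0, "tz": 0, "ax": 0, "ay": 0, "az": 0, "grip": 50}, {"tx": 0, "ty": 0, "tz": 0, "ax": 0, "ay": 0, "az": 0, "grip": 50}, {"tx": 0, "ty": 0, "tz": 0, "ax": 0, "ay": 0, "az": 0, "grip": 50}, {"tx": 0, "ty": 0, "tz": 0, "ax": 0, "ay": 0, "az": 0, "grip": 50}]}}

```text
t: 18.05
tool_pos: [0.387, -0.2849, 0.0488]
orientation: [3.139, 0.001, 0.004]
force: [0.3, -0.3, 0.2]
opening: 0.075
```

```bash
python3 -c "
from h import *
go(.3856,-.2842,.0185,0)
c=robot.read_camera('scene'); crop(c,200,130,370,230,4,'h1s');pickle.dump(c,open('s1.pkl','wb'))
c=robot.read_camera('top'); crop(c,210,140,360,260,5,'h1t');pickle.dump(c,open('t1.pkl','wb'))
"
```

```text
t 18.05 pos [ 0.387  -0.2849  0.0488] shift [-1.4 -0.8 30.3] turn [ 0.002 -0.002  0.001] shift-after-turn [-1.4 -0.7 30.3] open 75.0 F [ 0.3 -0.3  0.2]
```

View pics/h1s.png

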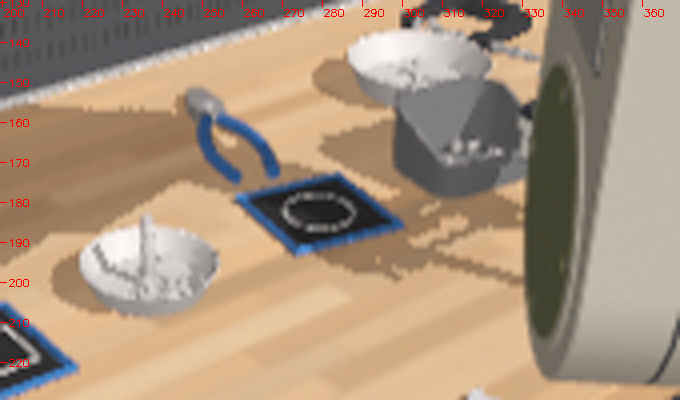

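View pics/h1t.png

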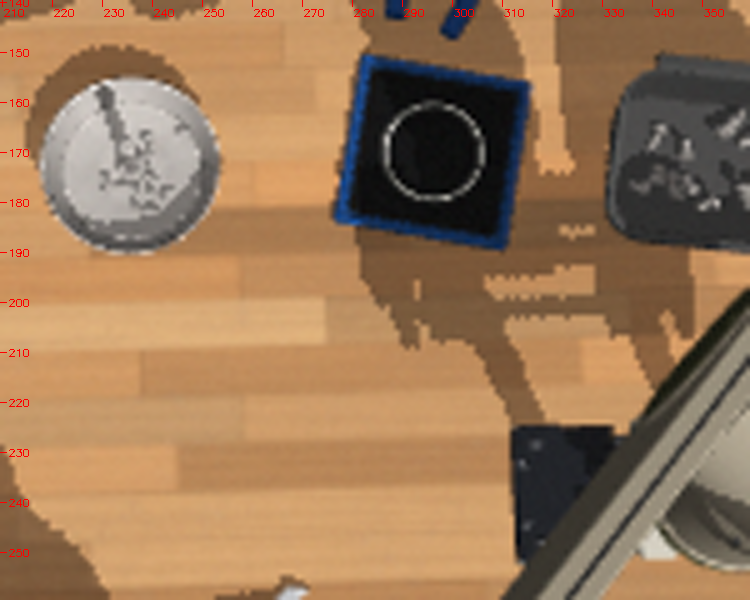

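Request:
{"api": "step_arm", "payload": {"targets": [{"tx": -1.2, "ty": -0.6, "tz": 20, "ax": 0, "ay": 0, "az": 0, "grip": 50}, {"tx": 0, "ty": 0, "tz": 9, "ax": 0, "ay": 0, "az": 0, "grip": 50}, {"tx": 0, "ty": 0, "tz": 1, "ax": 0, "ay": 0, "az": 0, "grip": 50}, {"tx": 0, "ty": 0, "tz": 0, "ax": 0, "ay": 0, "az": 0, "grip": 50}, {"tx": 0, "ty": 0, "tz": 0, "ax": 0, "ay": 0, "az": 0, "grip": 50}, {"tx": 0, "ty": 0, "tz": 0, "ax": 0, "ay": 0, "az": 0, "grip": 50}], "squeeze": 20}}

```text
t: 18.75
tool_pos: [0.3848, -0.284, 0.0175]
orientation: [3.141, -0.0, 0.001]
force: [0.3, -0.1, -0.3]
opening: 0.075
```

Request:
{"api": "step_arm", "payload": {"targets": [{"tx": 0.6, "ty": 0, "tz": -1, "ax": 0, "ay": 0, "az": 0, "grip": 50}, {"tx": 0, "ty": 0, "tz": 0, "ax": 0, "ay": 0, "az": 0, "grip": 100}, {"tx": 0, "ty": 0, "tz": 0, "ax": 0, "ay": 0, "az": 0, "grip": 255}, {"tx": 0, "ty": 0, "tz": 0, "ax": 0, "ay": 0, "az": 0, "grip": 255}, {"tx": 0, "ty": 0, "tz": 0, "ax": 0, "ay": 0, "az": 0, "grip": 255}, {"tx": 0, "ty": 0, "tz": 0, "ax": 0, "ay": 0, "az": 0, "grip": 255}, {"tx": 0, "ty": 0, "tz": 0, "ax": 0, "ay": 0, "az": 0, "grip": 255}]}}

```text
t: 19.45
tool_pos: [0.385, -0.2836, 0.0178]
orientation: [-3.142, 0.0, 0.0]
force: [1.1, -1.3, 0.3]
opening: 0.046
```

```bash
python3 -c "
from h import *
go(.5975,-.1718,.085,0)"
```

```text
t 19.45 pos [ 0.385  -0.2836  0.0178] shift [ 212.5 -111.8  -67.2] turn [-0.  0. -0.] shift-after-turn [ 212.5 -111.8  -67.2] open 46.0 F [ 1.1 -1.3  0.3]
```

Request:
{"api": "step_arm", "payload": {"targets": [{"tx": 0, "ty": 0, "tz": -8, "ax": 0, "ay": 0, "az": 0, "grip": 255}, {"tx": 0, "ty": 0, "tz": -22, "ax": 0, "ay": 0, "az": 0, "grip": 255}, {"tx": 0, "ty": 0, "tz": -25, "ax": 0, "ay": 0, "az": 0, "grip": 255}, {"tx": 0, "ty": 0, "tz": -12, "ax": 0, "ay": 0, "az": 0, "grip": 255}, {"tx": 16, "ty": -8.5, "tz": 0, "ax": 0, "ay": 0, "az": 0, "grip": 255}, {"tx": 30, "ty": -15.8, "tz": 0, "ax": 0, "ay": 0, "az": 0, "grip": 255}, {"tx": 30, "ty": -15.8, "tz": 0, "ax": 0, "ay": 0, "az": 0, "grip": 255}, {"tx": 30, "ty": -15.8, "tz": 0, "ax": 0, "ay": 0, "az": 0, "grip": 255}, {"tx": 30, "ty": -15.8, "tz": 0, "ax": 0, "ay": 0, "az": 0, "grip": 255}, {"tx": 30, "ty": -15.8, "tz": 0, "ax": 0, "ay": 0, "az": 0, "grip": 255}, {"tx": 30, "ty": -15.8, "tz": 0, "ax": 0, "ay": 0, "az": 0, "grip": 255}, {"tx": 16, "ty": -8.5, "tz": 0, "ax": 0, "ay": 0, "az": 0, "grip": 255}, {"tx": 0, "ty": 0, "tz": 0, "ax": 0, "ay": 0, "az": 0, "grip": 255}, {"tx": 0, "ty": 0, "tz": 0, "ax": 0, "ay": 0, "az": 0, "grip": 255}, {"tx": 0, "ty": 0, "tz": 0, "ax": 0, "ay": 0, "az": 0, "grip": 255}, {"tx": 0, "ty": 0, "tz": 0, "ax": 0, "ay": 0, "az": 0, "grip": 255}]}}

```text
t: 21.05
tool_pos: [0.5961, -0.1724, 0.0847]
orientation: [-3.142, 0.002, 0.001]
force: [0.6, -0.9, -0.8]
opening: 0.0455
```

```bash
python3 -c "
from h import *
go(.5972,-.1718,.023,0)
c=robot.read_camera('scene'); crop(c,230,100,330,200,7,'h2s')
"
```

```text
t 21.05 pos [ 0.5961 -0.1724  0.0847] shift [ 1.1 -0.6 61.7] turn [-0.     0.001 -0.001] shift-after-turn [ 1.1 -0.6 61.7] open 45.5 F [ 0.6 -0.9 -0.8]
```

View pics/h2s.png

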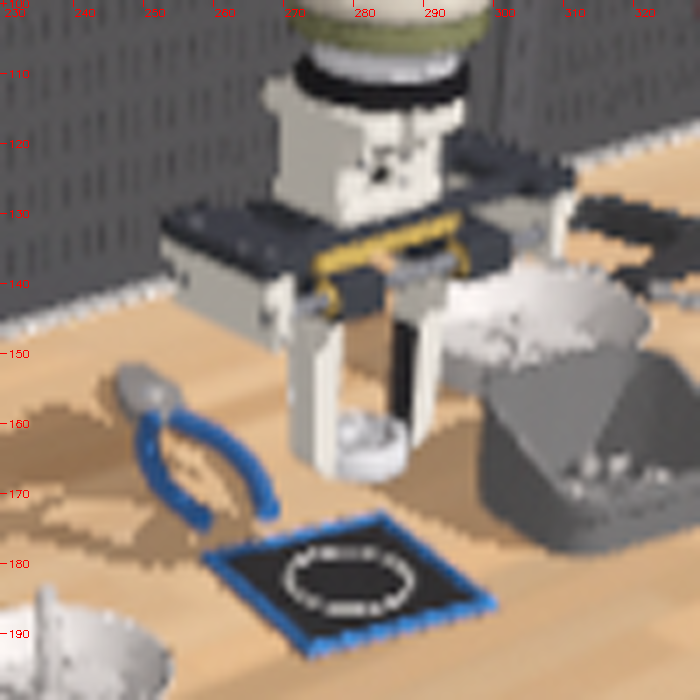

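Request:
{"api": "step_arm", "payload": {"targets": [{"tx": 1, "ty": -0.5, "tz": 20, "ax": 0, "ay": 0, "az": 0, "grip": 255}, {"tx": 0, "ty": 0, "tz": 25, "ax": 0, "ay": 0, "az": 0, "grip": 255}, {"tx": 0, "ty": 0, "tz": 10, "ax": 0, "ay": 0, "az": 0, "grip": 255}, {"tx": 0, "ty": 0, "tz": 2, "ax": 0, "ay": 0, "az": 0, "grip": 255}, {"tx": 0, "ty": 0, "tz": 0, "ax": 0, "ay": 0, "az": 0, "grip": 255}, {"tx": 0, "ty": 0, "tz": 0, "ax": 0, "ay": 0, "az": 0, "grip": 255}, {"tx": 0, "ty": 0, "tz": 0, "ax": 0, "ay": 0, "az": 0, "grip": 255}]}}

```text
t: 21.8
tool_pos: [0.599, -0.1717, 0.0293]
orientation: [3.141, -0.0, 0.003]
force: [0.4, -0.5, -1.1]
opening: 0.0457
```

```bash
python3 -c "
from fit import *
go(.5972,-.1718,.022,0)
c=robot.read_camera('scene'); s=robot.read_state()['tool_pos']
b=circ(.047,0)
show(c,[(circ(.047,s[2]-.0178),(s[0]+.0003,s[1],0)),(circ(.047,s[2]-.0038),(s[0]+.0003,s[1],0)),(M['ring'],(.5972,-.1718,0)),(M['rt'],(.5972,-.1718,-.2))],(250,140,310,210),10,'h3s')
"
```

```text
t 21.8 pos [ 0.599  -0.1717  0.0293] shift [-1.8  0.1  7.3] turn [ 0.001 -0.002 -0.   ] shift-after-turn [-1.8  0.1  7.3] open 45.7 F [ 0.4 -0.5 -1.1]
```

View pics/h3s.png

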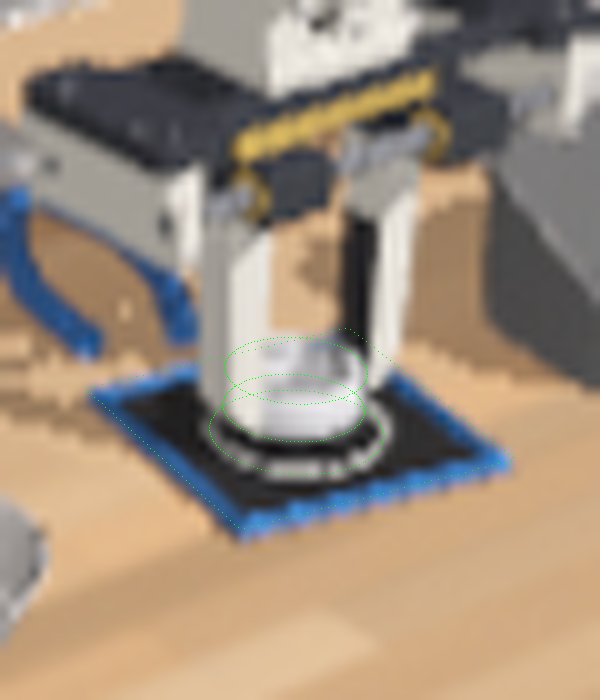

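Request:
{"api": "step_arm", "payload": {"targets": [{"tx": -1, "ty": 0, "tz": 4, "ax": 0, "ay": 0, "az": 0, "grip": 255}, {"tx": 0, "ty": 0, "tz": 0, "ax": 0, "ay": 0, "az": 0, "grip": 255}, {"tx": 0, "ty": 0, "tz": 0, "ax": 0, "ay": 0, "az": 0, "grip": 255}, {"tx": 0, "ty": 0, "tz": 0, "ax": 0, "ay": 0, "az": 0, "grip": 255}]}}

```text
t: 22.25
tool_pos: [0.597, -0.1713, 0.0238]
orientation: [-3.142, 0.0, 0.0]
force: [-0.5, 0.3, -1.0]
opening: 0.0459
```

Now lower in small steps to contact (expected at z≈0.0208).

Request:
{"api": "step_arm", "payload": {"targets": [{"tx": 0, "ty": 0, "tz": 1, "ax": 0, "ay": 0, "az": 0, "grip": 255}, {"tx": 0, "ty": 0, "tz": 0.8, "ax": 0, "ay": 0, "az": 0, "grip": 255}, {"tx": 0, "ty": 0, "tz": 0, "ax": 0, "ay": 0, "az": 0, "grip": 255}]}}

```text
t: 22.55
tool_pos: [0.5969, -0.1713, 0.0219]
orientation: [-3.141, 0.0, 0.0]
force: [0.1, -0.3, -0.3]
opening: 0.0457
```

Request:
{"api": "step_arm", "payload": {"targets": [{"tx": 0, "ty": 0, "tz": 0.5, "ax": 0, "ay": 0, "az": 0, "grip": 255}, {"tx": 0, "ty": 0, "tz": 0, "ax": 0, "ay": 0, "az": 0, "grip": 255}]}}

```text
t: 22.75
tool_pos: [0.597, -0.1713, 0.0214]
orientation: [-3.142, 0.0, 0.0]
force: [0.4, -0.3, -0.7]
opening: 0.0458
```

Request:
{"api": "step_arm", "payload": {"targets": [{"tx": 0, "ty": 0, "tz": 0.5, "ax": 0, "ay": 0, "az": 0, "grip": 255}, {"tx": 0, "ty": 0, "tz": 0, "ax": 0, "ay": 0, "az": 0, "grip": 255}]}}

```text
t: 22.95
tool_pos: [0.597, -0.1714, 0.021]
orientation: [3.142, -0.0, 0.0]
force: [1.0, -0.7, -0.7]
opening: 0.0457
```

Request:
{"api": "step_arm", "payload": {"targets": [{"tx": 0, "ty": 0, "tz": 0.4, "ax": 0, "ay": 0, "az": 0, "grip": 255}, {"tx": 0, "ty": 0, "tz": 0, "ax": 0, "ay": 0, "az": 0, "grip": 255}]}}

```text
t: 23.15
tool_pos: [0.5971, -0.1714, 0.0209]
orientation: [3.142, -0.0, 0.0]
force: [-1.6, 1.3, 1.0]
opening: 0.0457
```

Request:
{"api": "step_arm", "payload": {"targets": [{"tx": 0, "ty": 0, "tz": 0.4, "ax": 0, "ay": 0, "az": 0, "grip": 255}, {"tx": 0, "ty": 0, "tz": 0, "ax": 0, "ay": 0, "az": 0, "grip": 255}]}}

```text
t: 23.35
tool_pos: [0.5971, -0.1714, 0.0208]
orientation: [3.142, -0.0, 0.0]
force: [-3.0, 1.3, 5.0]
opening: 0.0456
```

Request:
{"api": "step_arm", "payload": {"targets": [{"tx": 0, "ty": 0, "tz": 0, "ax": 0, "ay": 0, "az": 0, "grip": 120}, {"tx": 0, "ty": 0, "tz": 0, "ax": 0, "ay": 0, "az": 0, "grip": 108}, {"tx": 0, "ty": 0, "tz": 0, "ax": 0, "ay": 0, "az": 0, "grip": 108}, {"tx": 0, "ty": 0, "tz": 0, "ax": 0, "ay": 0, "az": 0, "grip": 108}]}}

```text
t: 23.75
tool_pos: [0.5971, -0.1713, 0.0202]
orientation: [-3.142, 0.0, -0.0]
force: [-0.3, 0.7, 0.0]
opening: 0.0532
```

Request:
{"api": "step_arm", "payload": {"targets": [{"tx": 0, "ty": 0, "tz": -8, "ax": 0, "ay": 0, "az": 0, "grip": 108}, {"tx": 0, "ty": 0, "tz": -30, "ax": 0, "ay": 0, "az": 0, "grip": 108}, {"tx": 0, "ty": 0, "tz": -40, "ax": 0, "ay": 0, "az": 0, "grip": 108}, {"tx": -25, "ty": -40, "tz": 0, "ax": 0, "ay": 0, "az": -0.13, "grip": 80}, {"tx": -25, "ty": -40, "tz": 0, "ax": 0, "ay": 0, "az": -0.13, "grip": 80}, {"tx": -25, "ty": -40, "tz": 0, "ax": 0, "ay": 0, "az": -0.13, "grip": 80}, {"tx": 0, "ty": 0, "tz": 0, "ax": 0, "ay": 0, "az": 0, "grip": 80}]}}

```text
t: 24.45
tool_pos: [0.502, -0.0588, 0.0962]
orientation: [-3.076, -0.619, 0.009]
force: [-0.7, 0.3, -0.1]
opening: 0.0634
```

```bash
python3 -c "
from fit import *
go(.352,.277,.12,92)
for n in('scene','top'):
  c=robot.read_camera(n); pickle.dump(c,open(n+'2.pkl','wb'))
  if n=='scene': crop(c,210,150,310,220,7,'h4s')
  else: crop(c,200,140,330,200,6,'h4t')
"
```

```text
t 24.45 pos [ 0.502  -0.0588  0.0962] shift [  -8.7 -367.8  -22.1] turn [-7.000e-03  1.000e-03 -1.209e+00] shift-after-turn [ 340.8 -138.2  -23.8] open 63.4 F [-0.7  0.3 -0.1]
```

View pics/h4s.png

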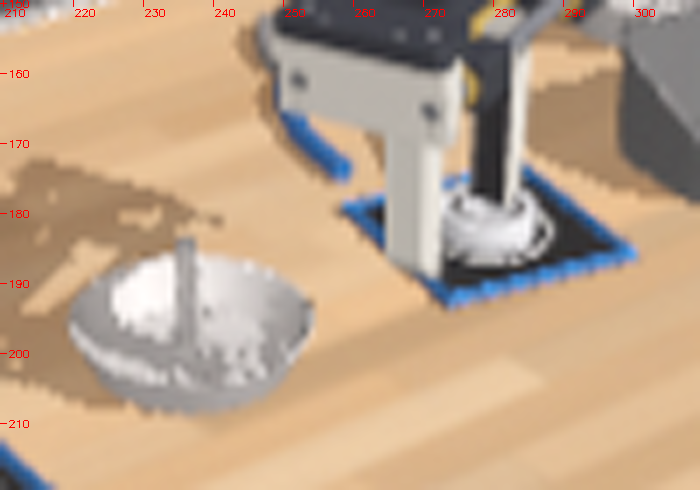

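View pics/h4t.png

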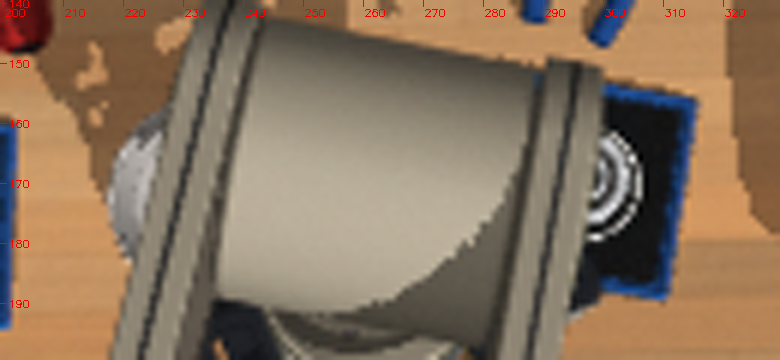

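```bash
python3 -c "
from h import *
s=robot.read_state();p=s['tool_pos'];th=22.8
dst=np.array([.352,.277]);n=10
d=(dst-p[:2])/n*1000
for i in range(n):
  t=np.radians(th+i*(92.4-th)/n); print(round(d[0]*np.cos(t)+d[1]*np.sin(t),1),round(d[0]*np.sin(t)-d[1]*np.cos(t),1))
print(np.radians(92.4-th)/n)
"
```

```text
-1.2 -37.3
3.3 -37.1
7.8 -36.5
12.2 -35.2
16.4 -33.5
20.3 -31.3
23.9 -28.6
27.2 -25.5
30.1 -22.0
32.6 -18.2
0.12147491593880536
```

Request:
{"api": "step_arm", "payload": {"targets": [{"tx": -1.2, "ty": -37.3, "tz": -1, "ax": 0, "ay": 0, "az": -0.1215, "grip": 80}, {"tx": 3.3, "ty": -37.1, "tz": -1, "ax": 0, "ay": 0, "az": -0.1215, "grip": 80}, {"tx": 7.8, "ty": -36.5, "tz": -1, "ax": 0, "ay": 0, "az": -0.1215, "grip": 80}, {"tx": 12.2, "ty": -35.2, "tz": 0, "ax": 0, "ay": 0, "az": -0.1215, "grip": 80}, {"tx": 16.4, "ty": -33.5, "tz": 0, "ax": 0, "ay": 0, "az": -0.1215, "grip": 80}, {"tx": 20.3, "ty": -31.3, "tz": 0, "ax": 0, "ay": 0, "az": -0.1215, "grip": 80}, {"tx": 23.9, "ty": -28.6, "tz": 0, "ax": 0, "ay": 0, "az": -0.1215, "grip": 80}, {"tx": 27.2, "ty": -25.5, "tz": 0, "ax": 0, "ay": 0, "az": -0.1215, "grip": 80}, {"tx": 30.1, "ty": -22, "tz": 0, "ax": 0, "ay": 0, "az": -0.1215, "grip": 80}, {"tx": 32.6, "ty": -18.2, "tz": 0, "ax": 0, "ay": 0, "az": -0.1215, "grip": 80}, {"tx": 0, "ty": 0, "tz": 0, "ax": 0, "ay": 0, "az": 0, "grip": 80}, {"tx": 0, "ty": 0, "tz": 0, "ax": 0, "ay": 0, "az": 0, "grip": 80}, {"tx": 0, "ty": 0, "tz": 0, "ax": 0, "ay": 0, "az": 0, "grip": 80}]}}

```text
t: 25.85
tool_pos: [0.3562, 0.277, 0.1017]
orientation: [2.186, 2.255, 0.001]
force: [-0.0, 0.7, 0.2]
opening: 0.0635
```

```bash
python3 -c "
from fit import *
go(.351,.2775,.022,92.4)
for n in('scene','top'):
  c=robot.read_camera(n); pickle.dump(c,open(n+'3.pkl','wb'))
  if n=='scene': crop(c,210,150,310,220,7,'h5s'); crop(c,140,180,260,300,5,'h5sb')
  else: crop(c,210,145,325,200,6,'h5t')
"
```

```text
t 25.85 pos [0.3562 0.277  0.1017] shift [ 0.6 -5.3 79.7] turn [ 0.001  0.    -0.011] shift-after-turn [ 0.7 -5.2 79.7] open 63.5 F [-0.   0.7  0.2]
```

View pics/h5s.png

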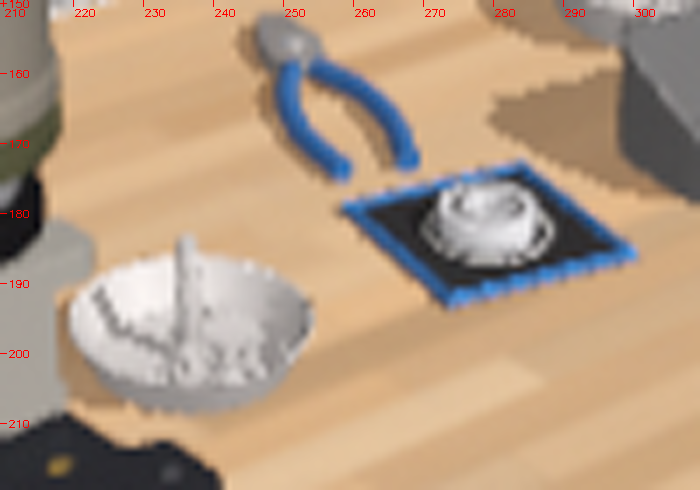

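View pics/h5t.png

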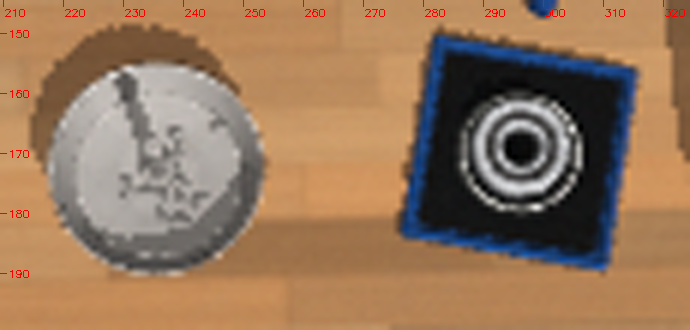

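View pics/h5sb.png

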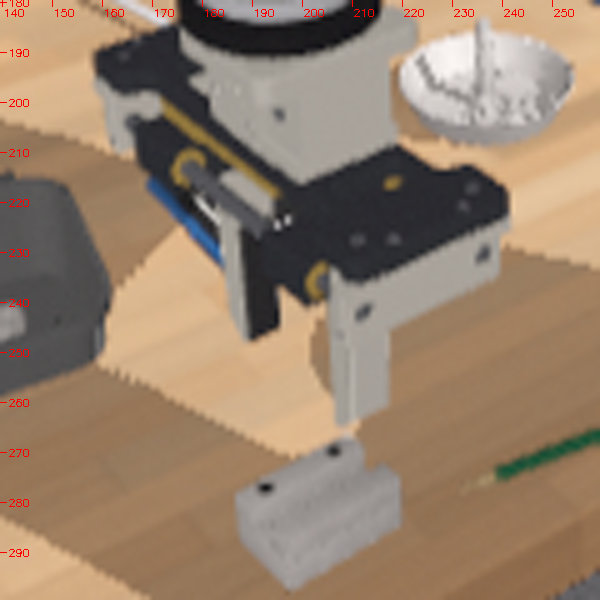

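```bash
python3 -c "
from fit import *
T=load('top3');S=load('scene3')
for n,c in(('top',T),('scene',S)):
  for z,d in ((.017,.047),): print(n,'bearing',fit(circ(d,z),(.597,-.1715,0),[c],False,4)[0]*1000, 'tray',fit(M['rt'],(.597,-.1715,-.2),[c],True,6)[0]*1000)
b=(.597,-.1714,0); r=(.5976,-.1716,0)
show(T,[(circ(.047,.017),b),(circ(.058,.003),r)],(275,145,320,195),14,'i1')
show(S,[(circ(.047,.017),b),(circ(.047,.003),b),(circ(.058,.003),b),(M['rt'],(.597,-.1714,-.2))],(255,165,305,200),14,'i2')
bo=(.591,.009,0)
show(T,[(circ(.010,.061),bo),(circ(.106,.024),bo),(circ(.018,.011),bo)],(210,145,260,195),12,'i3')
"
```

```text
top bearing [ 598.08847866 -171.75961796    0.        ] tray [ 597.97162627 -171.31140951 -199.99907767]
scene bearing [ 596.14646827 -169.85507104    0.        ] tray [ 595.000577   -168.16836682 -194.15508877]
```

View pics/i1.png

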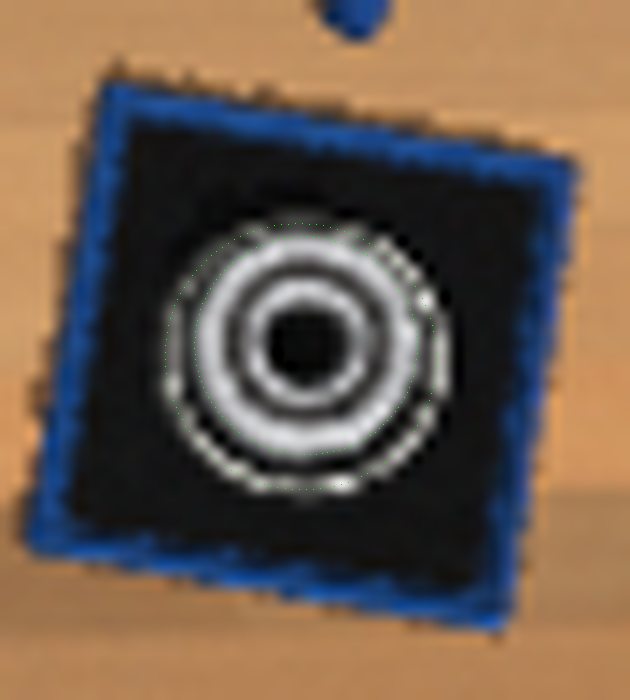

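View pics/i2.png

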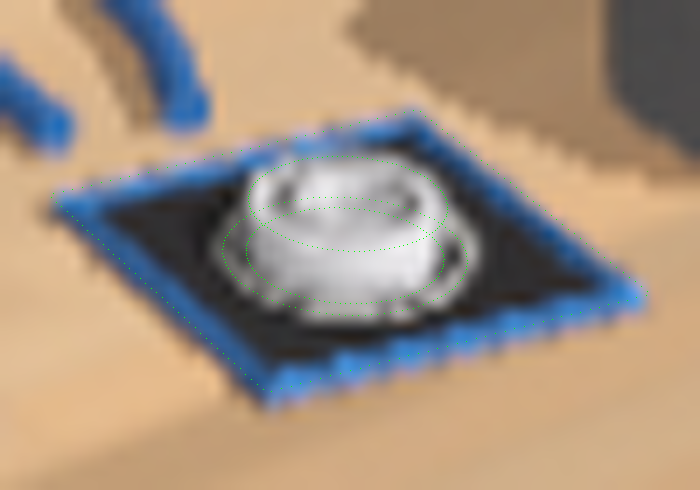

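View pics/i3.png

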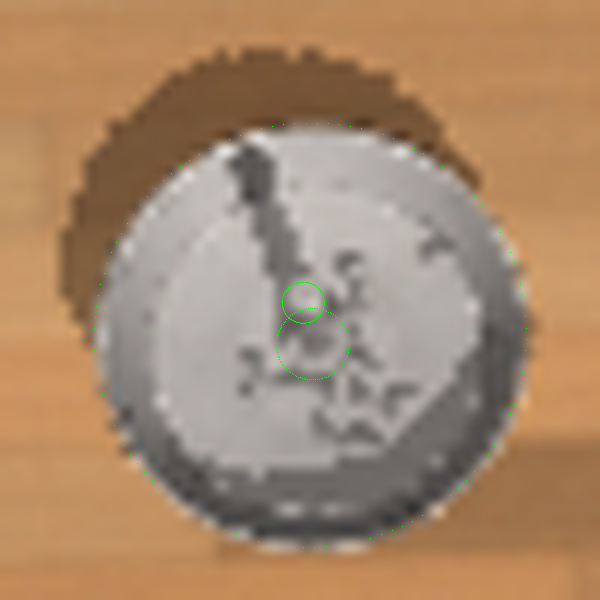

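Request:
{"api": "step_arm", "payload": {"targets": [{"tx": 0.6, "ty": -5, "tz": 25, "ax": 0, "ay": 0, "az": -0.005, "grip": 80}, {"tx": 0, "ty": 0, "tz": 28, "ax": 0, "ay": 0, "az": 0, "grip": 80}, {"tx": 0, "ty": 0, "tz": 0, "ax": 0, "ay": 0, "az": 0, "grip": 80}, {"tx": 0, "ty": 0, "tz": 0, "ax": 0, "ay": 0, "az": 0, "grip": 80}, {"tx": 0, "ty": 0, "tz": 0, "ax": 0, "ay": 0, "az": 0, "grip": 80}]}}

```text
t: 26.45
tool_pos: [0.3511, 0.2782, 0.0498]
orientation: [2.179, 2.263, 0.003]
force: [0.6, 1.0, 0.3]
opening: 0.0637
```

```bash
python3 -c "
from fit import *
go(.351,.2775,.022,92.4)
c=robot.read_camera('scene'); crop(c,150,210,260,310,7,'i4')
"
```

```text
t 26.45 pos [0.3511 0.2782 0.0498] shift [-0.7 -0.2 27.8] turn [ 0.002 -0.001 -0.004] shift-after-turn [-0.7 -0.2 27.8] open 63.7 F [0.6 1.  0.3]
```

View pics/i4.png

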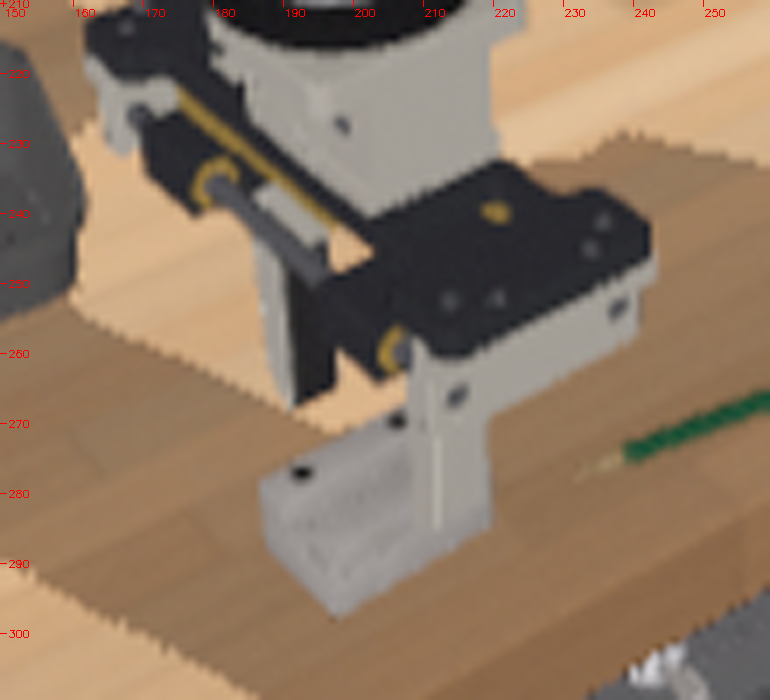

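Request:
{"api": "step_arm", "payload": {"targets": [{"tx": -0.5, "ty": 0, "tz": 15, "ax": 0, "ay": 0, "az": -0.004, "grip": 80}, {"tx": 0, "ty": 0, "tz": 10, "ax": 0, "ay": 0, "az": 0, "grip": 80}, {"tx": 0, "ty": 0, "tz": 2, "ax": 0, "ay": 0, "az": 0, "grip": 80}, {"tx": 0, "ty": 0, "tz": 0, "ax": 0, "ay": 0, "az": 0, "grip": 80}, {"tx": 0, "ty": 0, "tz": 0, "ax": 0, "ay": 0, "az": 0, "grip": 80}, {"tx": 0, "ty": 0, "tz": 0, "ax": 0, "ay": 0, "az": 0, "grip": 80}], "squeeze": 40}}

```text
t: 27.1
tool_pos: [0.3503, 0.2778, 0.0218]
orientation: [2.173, 2.269, 0.001]
force: [0.1, -0.1, 0.0]
opening: 0.0641
```

Request:
{"api": "step_arm", "payload": {"targets": [{"tx": 0, "ty": 0, "tz": 0, "ax": 0, "ay": 0, "az": 0, "grip": 120}, {"tx": 0, "ty": 0, "tz": 0, "ax": 0, "ay": 0, "az": 0, "grip": 255}, {"tx": 0, "ty": 0, "tz": 0, "ax": 0, "ay": 0, "az": 0, "grip": 255}, {"tx": 0, "ty": 0, "tz": 0, "ax": 0, "ay": 0, "az": 0, "grip": 255}, {"tx": 0, "ty": 0, "tz": 0, "ax": 0, "ay": 0, "az": 0, "grip": 255}, {"tx": 0, "ty": 0, "tz": 0, "ax": 0, "ay": 0, "az": 0, "grip": 255}]}}

```text
t: 27.7
tool_pos: [0.3501, 0.2775, 0.0214]
orientation: [2.173, 2.269, 0.0]
force: [0.0, -0.5, 2.2]
opening: 0.0394
```

```bash
python3 -c "
from fit import *
go(.585,.162,.08,87.6)
"
```

```text
t 27.7 pos [0.3501 0.2775 0.0214] shift [-125.5  229.7  -58.6] turn [ 0.    -0.     0.085] shift-after-turn [-105.6  239.5  -58.6] open 39.4 F [ 0.  -0.5  2.2]
```

Request:
{"api": "step_arm", "payload": {"targets": [{"tx": 0, "ty": 0, "tz": -8, "ax": 0, "ay": 0, "az": 0, "grip": 255}, {"tx": 0, "ty": 0, "tz": -22, "ax": 0, "ay": 0, "az": 0, "grip": 255}, {"tx": 0, "ty": 0, "tz": -22, "ax": 0, "ay": 0, "az": 0, "grip": 255}, {"tx": 0, "ty": 0, "tz": -7, "ax": 0, "ay": 0, "az": 0.085, "grip": 255}, {"tx": -6.6, "ty": 15, "tz": 0, "ax": 0, "ay": 0, "az": 0, "grip": 255}, {"tx": -13.2, "ty": 29.9, "tz": 0, "ax": 0, "ay": 0, "az": 0, "grip": 255}, {"tx": -13.2, "ty": 29.9, "tz": 0, "ax": 0, "ay": 0, "az": 0, "grip": 255}, {"tx": -13.2, "ty": 29.9, "tz": 0, "ax": 0, "ay": 0, "az": 0, "grip": 255}, {"tx": -13.2, "ty": 29.9, "tz": 0, "ax": 0, "ay": 0, "az": 0, "grip": 255}, {"tx": -13.2, "ty": 29.9, "tz": 0, "ax": 0, "ay": 0, "az": 0, "grip": 255}, {"tx": -13.2, "ty": 29.9, "tz": 0, "ax": 0, "ay": 0, "az": 0, "grip": 255}, {"tx": -13.2, "ty": 29.9, "tz": 0, "ax": 0, "ay": 0, "az": 0, "grip": 255}, {"tx": -6.6, "ty": 15, "tz": 0, "ax": 0, "ay": 0, "az": 0, "grip": 255}, {"tx": 0, "ty": 0, "tz": 0, "ax": 0, "ay": 0, "az": 0, "grip": 255}, {"tx": 0, "ty": 0, "tz": 0, "ax": 0, "ay": 0, "az": 0, "grip": 255}, {"tx": 0, "ty": 0, "tz": 0, "ax": 0, "ay": 0, "az": 0, "grip": 255}, {"tx": 0, "ty": 0, "tz": 0, "ax": 0, "ay": 0, "az": 0, "grip": 255}]}}

```text
t: 29.4
tool_pos: [0.5836, 0.1626, 0.0802]
orientation: [-2.266, -2.175, 0.001]
force: [0.8, -0.2, -0.3]
opening: 0.0394
```

```bash
python3 -c "
from fit import *
go(.5848,.1618,.032,87.6)
c=robot.read_camera('scene'); crop(c,140,150,250,250,7,'i5')
"
```

```text
t 29.4 pos [0.5836 0.1626 0.0802] shift [-0.7  1.3 48.2] turn [-0.001 -0.     0.001] shift-after-turn [-0.7  1.3 48.2] open 39.4 F [ 0.8 -0.2 -0.3]
```

View pics/i5.png

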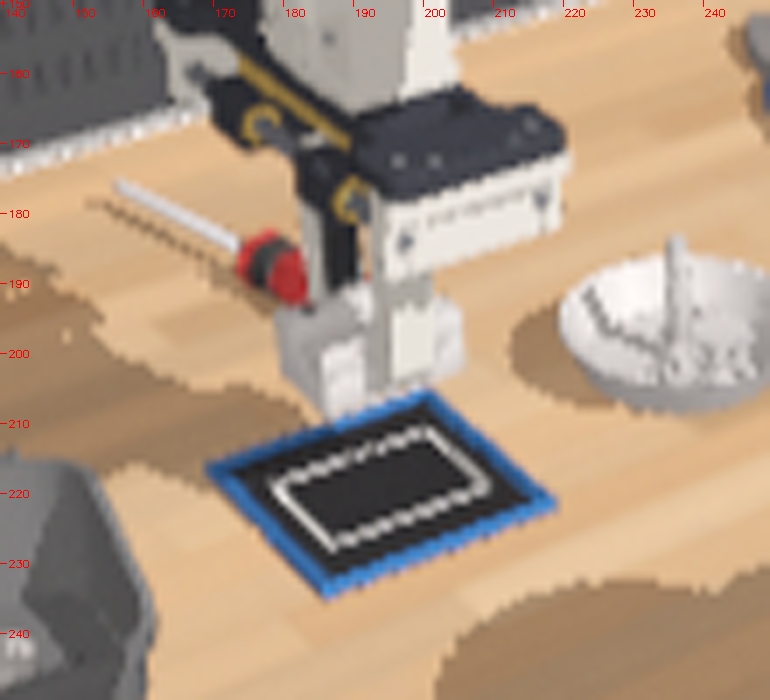

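Request:
{"api": "step_arm", "payload": {"targets": [{"tx": -0.7, "ty": 1.2, "tz": 15, "ax": 0, "ay": 0, "az": 0, "grip": 255}, {"tx": 0, "ty": 0, "tz": 20, "ax": 0, "ay": 0, "az": 0, "grip": 255}, {"tx": 0, "ty": 0, "tz": 10, "ax": 0, "ay": 0, "az": 0, "grip": 255}, {"tx": 0, "ty": 0, "tz": 4, "ax": 0, "ay": 0, "az": 0, "grip": 255}, {"tx": 0, "ty": 0, "tz": 0, "ax": 0, "ay": 0, "az": 0, "grip": 255}, {"tx": 0, "ty": 0, "tz": 0, "ax": 0, "ay": 0, "az": 0, "grip": 255}, {"tx": 0, "ty": 0, "tz": 0, "ax": 0, "ay": 0, "az": 0, "grip": 255}, {"tx": 0, "ty": 0, "tz": 0, "ax": 0, "ay": 0, "az": 0, "grip": 255}, {"tx": 0, "ty": 0, "tz": 0, "ax": 0, "ay": 0, "az": 0, "grip": 255}]}}

```text
t: 30.35
tool_pos: [0.5861, 0.1612, 0.0318]
orientation: [2.267, 2.174, 0.001]
force: [0.9, 0.5, -1.9]
opening: 0.0397
```

```bash
python3 -c "
from fit import *
go(.5848,.1618,.0252,87.6)
c=robot.read_camera('scene'); s=robot.read_state()['tool_pos'];z=s[2]-.0214;a=np.radians(-2.4)
show(c,[(rectm(.04,.06,z),(s[0],s[1]+.0005,a)),(rectm(.04,.06,z+.028),(s[0],s[1]+.0005,a)),(M['rt'],(.585,.1625,a)),(M['rectl'],(.585,.1625,a))],(150,180,230,240),10,'i6')
"
```

```text
t 30.35 pos [0.5861 0.1612 0.0318] shift [ 0.5 -1.4  6.6] turn [ 0.001 -0.    -0.   ] shift-after-turn [ 0.5 -1.4  6.6] open 39.7 F [ 0.9  0.5 -1.9]
```

View pics/i6.png

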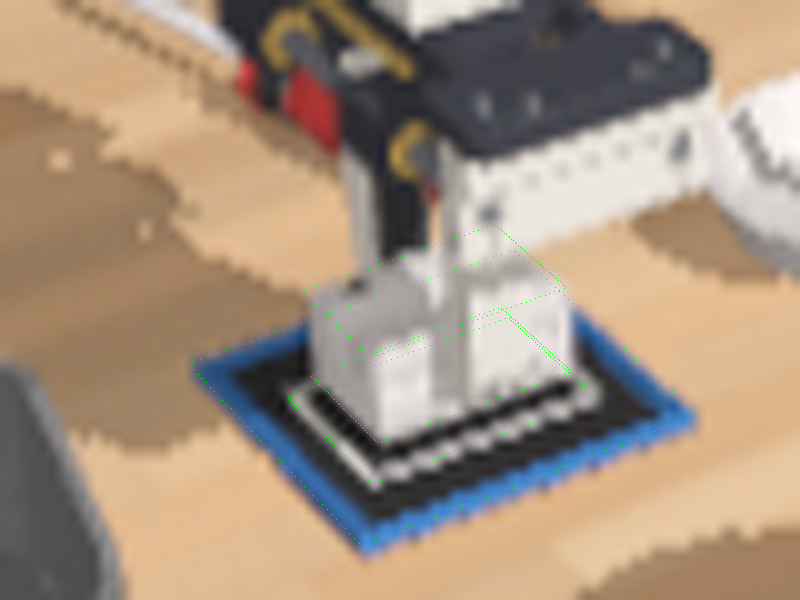

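Request:
{"api": "step_arm", "payload": {"targets": [{"tx": 0.5, "ty": -1, "tz": 4, "ax": 0, "ay": 0, "az": 0, "grip": 255}, {"tx": 0, "ty": 0, "tz": 0, "ax": 0, "ay": 0, "az": 0, "grip": 255}, {"tx": 0, "ty": 0, "tz": 0, "ax": 0, "ay": 0, "az": 0, "grip": 255}, {"tx": 0, "ty": 0, "tz": 0, "ax": 0, "ay": 0, "az": 0, "grip": 255}]}}

```text
t: 30.8
tool_pos: [0.5847, 0.1617, 0.0272]
orientation: [-2.268, -2.174, 0.0]
force: [0.4, -0.2, -1.2]
opening: 0.0397
```

```bash
python3 -c "
from fit import *
go(.5848,.1618,.0252,87.6)
c=robot.read_camera('scene'); pickle.dump(c,open('s4.pkl','wb')); s=robot.read_state()['tool_pos'];z=s[2]-.0214;a=np.radians(-2.4)
print(z)
crop(c,165,195,225,240,13,'i7')
R=lambda p:np.array([.585+p[0]*np.cos(a)-p[1]*np.sin(a),.1625+p[0]*np.sin(a)+p[1]*np.cos(a),p[2]])
for sx,sy in((-1,1),(-1,-1),(1,1)):
  print(sx,sy,'rect',proj(c,[R((sx*.025,sy*.035,.003))]).round(1),'base now',proj(c,[R((sx*.02,sy*.03,z))]).round(1),'top',proj(c,[R((sx*.02,sy*.03,z+.028))]).round(1),'tray',proj(c,[R((sx*.052,sy*.052,.006))]).round(1))
"
```

```text
t 30.8 pos [0.5847 0.1617 0.0272] shift [0.1 0.1 2. ] turn [-0.  0. -0.] shift-after-turn [0.1 0.1 2. ] open 39.7 F [ 0.4 -0.2 -1.2]
0.005818087713853906
-1 1 rect [[186.7 227.8]] base now [[187.4 225.5]] top [[186.6 216.9]] tray [[185.7 234.1]]
-1 -1 rect [[209.2 219.3]] base now [[206.7 218.2]] top [[206.2 209.9]] tray [[219.5 220.9]]
1 1 rect [[178.3 219.2]] base now [[180.6 218.6]] top [[179.8 210.2]] tray [[168.3 215.9]]
```

View pics/i7.png

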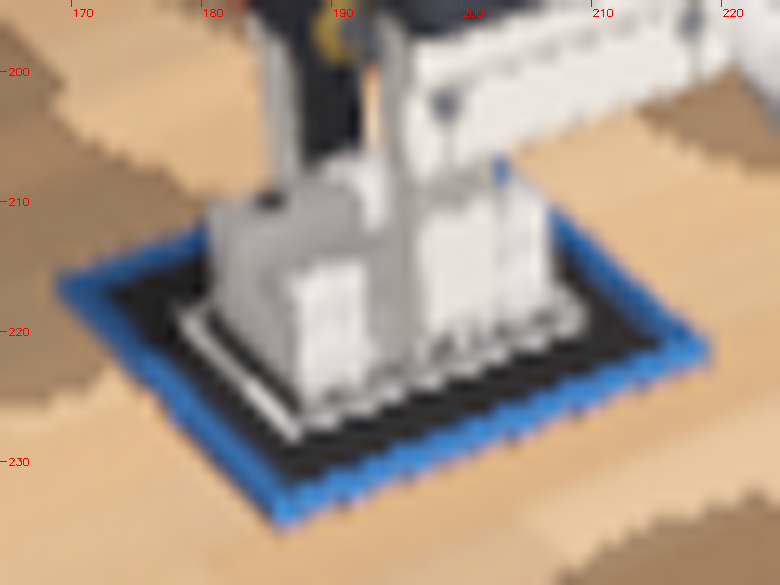

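Request:
{"api": "step_arm", "payload": {"targets": [{"tx": 0, "ty": 0, "tz": 1, "ax": 0, "ay": 0, "az": 0, "grip": 255}, {"tx": 0, "ty": 0, "tz": 0.8, "ax": 0, "ay": 0, "az": 0, "grip": 255}, {"tx": 0, "ty": 0, "tz": 0, "ax": 0, "ay": 0, "az": 0, "grip": 255}]}}

```text
t: 31.15
tool_pos: [0.5846, 0.1617, 0.0253]
orientation: [-2.268, -2.174, 0.0]
force: [-0.5, -0.1, -1.9]
opening: 0.0394
```

Request:
{"api": "step_arm", "payload": {"targets": [{"tx": 0, "ty": 0, "tz": 0.6, "ax": 0, "ay": 0, "az": 0, "grip": 255}, {"tx": 0, "ty": 0, "tz": 0, "ax": 0, "ay": 0, "az": 0, "grip": 255}]}}

```text
t: 31.35
tool_pos: [0.5847, 0.1617, 0.0247]
orientation: [-2.268, -2.174, 0.0]
force: [0.3, -0.6, -1.9]
opening: 0.0397
```

Request:
{"api": "step_arm", "payload": {"targets": [{"tx": 0, "ty": 0, "tz": 0.5, "ax": 0, "ay": 0, "az": 0, "grip": 255}, {"tx": 0, "ty": 0, "tz": 0, "ax": 0, "ay": 0, "az": 0, "grip": 255}]}}

```text
t: 31.55
tool_pos: [0.5849, 0.1617, 0.0244]
orientation: [2.268, 2.174, 0.0]
force: [-0.4, -1.0, -0.6]
opening: 0.0395
```

Request:
{"api": "step_arm", "payload": {"targets": [{"tx": 0, "ty": 0, "tz": 0.5, "ax": 0, "ay": 0, "az": 0, "grip": 255}, {"tx": 0, "ty": 0, "tz": 0, "ax": 0, "ay": 0, "az": 0, "grip": 255}]}}

```text
t: 31.75
tool_pos: [0.5849, 0.1618, 0.0245]
orientation: [2.267, 2.174, 0.0]
force: [-2.8, -1.3, 5.4]
opening: 0.04
```

Request:
{"api": "step_arm", "payload": {"targets": [{"tx": 0, "ty": 0, "tz": 0, "ax": 0, "ay": 0, "az": 0, "grip": 130}, {"tx": 0, "ty": 0, "tz": 0, "ax": 0, "ay": 0, "az": 0, "grip": 110}, {"tx": 0, "ty": 0, "tz": 0, "ax": 0, "ay": 0, "az": 0, "grip": 110}, {"tx": 0, "ty": 0, "tz": 0, "ax": 0, "ay": 0, "az": 0, "grip": 110}]}}

```text
t: 32.15
tool_pos: [0.5848, 0.1617, 0.0237]
orientation: [-2.268, -2.174, 0.0]
force: [0.2, 0.2, 1.0]
opening: 0.0529
```

Request:
{"api": "step_arm", "payload": {"targets": [{"tx": 0, "ty": 0, "tz": -10, "ax": 0, "ay": 0, "az": 0, "grip": 110}, {"tx": 0, "ty": 0, "tz": -30, "ax": 0, "ay": 0, "az": 0, "grip": 110}, {"tx": 0, "ty": 0, "tz": -35, "ax": 0, "ay": 0, "az": 0, "grip": 110}, {"tx": 0, "ty": 0, "tz": -35, "ax": 0, "ay": 0, "az": 0, "grip": 110}, {"tx": 0, "ty": -40, "tz": 0, "ax": 0, "ay": 0, "az": 0, "grip": 110}, {"tx": 0, "ty": -40, "tz": 0, "ax": 0, "ay": 0, "az": 0, "grip": 110}, {"tx": 0, "ty": -40, "tz": 0, "ax": 0, "ay": 0, "az": 0, "grip": 110}, {"tx": -40, "ty": -10, "tz": 0, "ax": 0, "ay": 0, "az": 0, "grip": 110}, {"tx": -40, "ty": -10, "tz": 0, "ax": 0, "ay": 0, "az": 0, "grip": 110}, {"tx": -40, "ty": 0, "tz": 0, "ax": 0, "ay": 0, "az": 0, "grip": 110}, {"tx": -40, "ty": 0, "tz": 0, "ax": 0, "ay": 0, "az": 0, "grip": 110}, {"tx": -40, "ty": 0, "tz": 0, "ax": 0, "ay": 0, "az": 0, "grip": 110}, {"tx": -40, "ty": 0, "tz": 0, "ax": 0, "ay": 0, "az": 0, "grip": 110}, {"tx": -40, "ty": 0, "tz": 0, "ax": 0, "ay": 0, "az": 0, "grip": 110}, {"tx": -40, "ty": 0, "tz": 0, "ax": 0, "ay": 0, "az": 0, "grip": 110}, {"tx": -40, "ty": 0, "tz": 0, "ax": 0, "ay": 0, "az": 0, "grip": 110}, {"tx": -40, "ty": 0, "tz": 0, "ax": 0, "ay": 0, "az": 0, "grip": 110}, {"tx": 0, "ty": 0, "tz": 0, "ax": 0, "ay": 0, "az": 0, "grip": 110}, {"tx": 0, "ty": 0, "tz": 0, "ax": 0, "ay": 0, "az": 0, "grip": 110}]}}

```text
t: 34.05
tool_pos: [0.428, -0.2327, 0.1344]
orientation: [2.27, 2.172, 0.001]
force: [-0.5, 0.7, -0.2]
opening: 0.0527
```

```bash
python3 -c "
from fit import *
a=np.radians(-2.4)
T=robot.read_camera('top');S=robot.read_camera('scene')
blk=lambda:join(rectm(.04,.06,.031),polyl([(.007,.03,.031),(.007,-.03,.031)]),polyl([(-.007,.03,.031),(-.007,-.03,.031)]))
for n,c in(('top',T),('scene',S)):
  p=fit(blk(),(.585,.162,a),[c],True,6)[0];q=fit(M['bt'],(.585,.162,a),[c],True,6)[0]
  print(n,'block',p*1000,'tray',q*1000,'rel mm,deg',(p-q)[:2]*1000,np.degrees(p-q)[2])
crop(T,90,140,250,260,5,'j1'); crop(S,90,150,310,270,3.5,'j2')
crop(T,200,140,360,200,5,'j3')
"
```

```text
top block [581.95129071 162.72272549 -26.92581836] tray [585.28589612 161.96702308 -26.79408669] rel mm,deg [-3.33460541  0.75570241] -0.007547668718369827
scene block [ 588.9733141   165.59505361 -133.02264536] tray [581.6297627  164.17323359 -50.6898168 ] rel mm,deg [7.3435514  1.42182002] -4.717323591518466
```

View pics/j1.png

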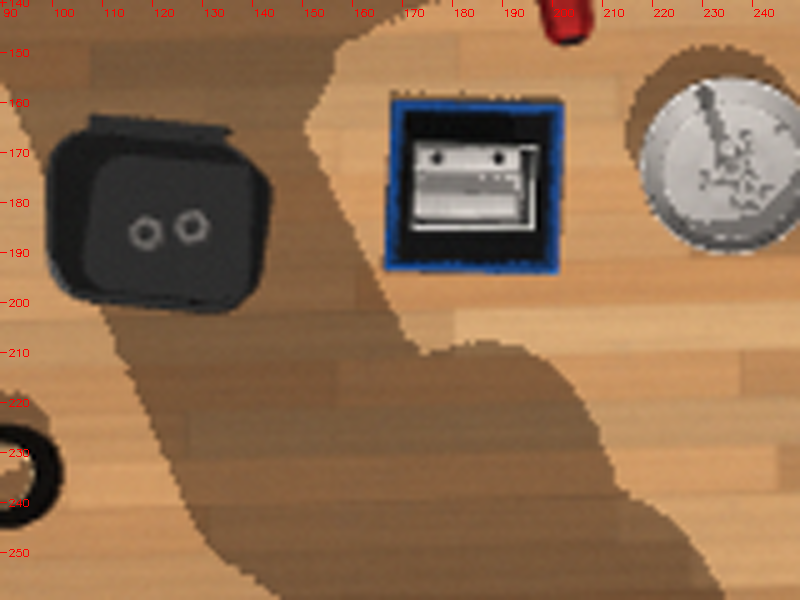

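View pics/j2.png

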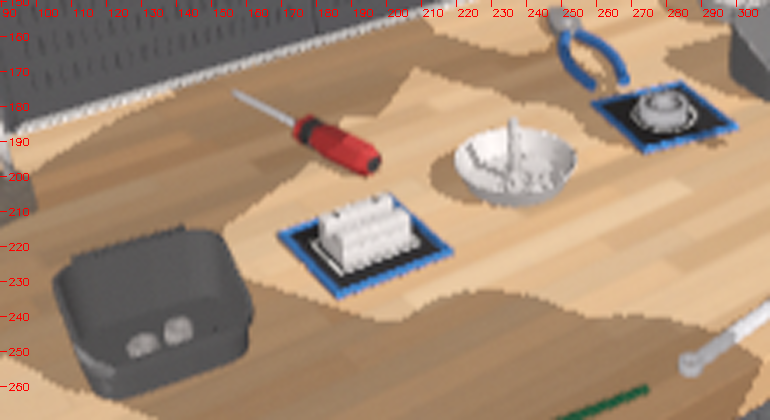

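View pics/j3.png

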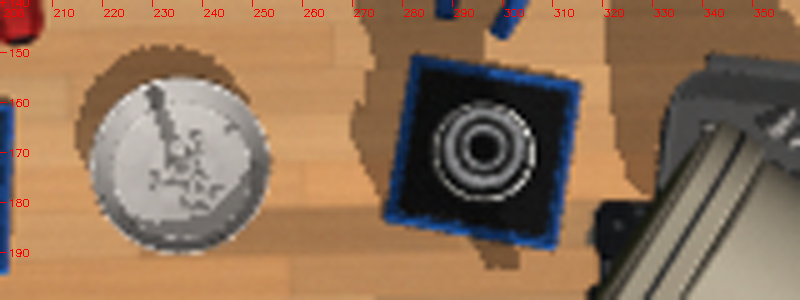

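```bash
python3 -c "
from fit import *
a=np.radians(-2.4)
T=robot.read_camera('top');S=robot.read_camera('scene')
b=(.5848,.1622,a);t=(.5852,.1622,a)
show(T,[(rectm(.04,.06,.031),b),(rectm(.104,.104,.006),t),(rectm(.05,.07,.003),t)],(163,153,208,198),14,'k1')
show(S,[(rectm(.04,.06,.031),b),(rectm(.04,.06,.003),b),(rectm(.05,.07,.003),b)],(163,193,225,238),12,'k2')
"
```

```text
(no output)
```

View pics/k1.png

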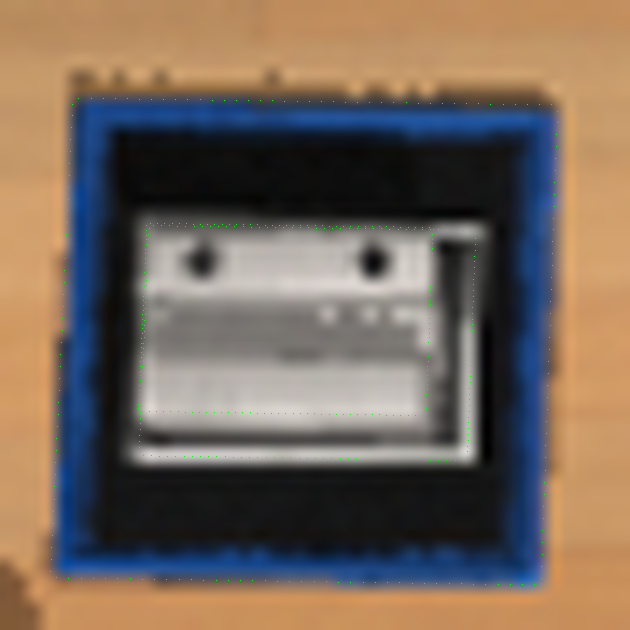

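View pics/k2.png

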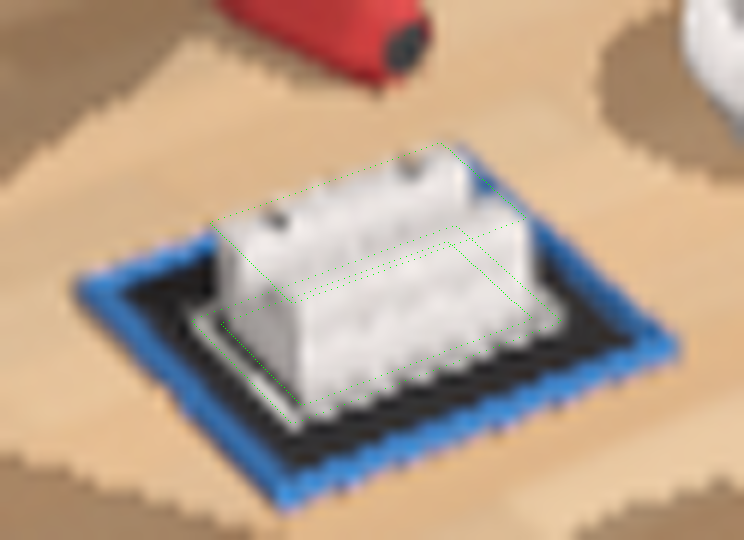

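```bash
python3 -c "
from fit import *
a=np.radians(-2.2)
T=load('top3');T=robot.read_camera('top');S=robot.read_camera('scene')
seg2=lambda p,q:tuple(x[:40] for x in polyl([p,q]))
z=.031
m=join(seg2((-.02,.03,z),(-.02,-.03,z)),seg2((.007,.03,z),(.007,-.03,z)),seg2((-.007,.03,z),(-.007,-.03,z)),seg2((-.02,-.03,z),(-.007,-.03,z)),seg2((.02,-.03,z),(.007,-.03,z)),seg2((-.02,.03,z),(.02,.03,z)))
p,v=fit(m,(.585,.162,a),[T],True,4);print(p[:2]*1000,np.degrees(p[2]),v)
m2=join(seg2((-.02,.03,z),(.02,.03,z)),seg2((-.02,.03,z),(-.02,.03,.003)),seg2((.02,.03,z),(.02,-.03,z)),seg2((-.02,-.03,z),(-.02,-.03,.003)))
p,v=fit(m2,(.585,.162,a),[S],True,4);print(p[:2]*1000,np.degrees(p[2]),v)
"
```

```text
[581.94645464 162.5580266 ] -1.5439586184265666 -273.8036884148865
[581.69266629 163.04337201] -1.9397148474770116 -233.19565695913508
```

```bash
python3 -c "
from h import *
s=robot.read_state();print(s['t'],s['force'],s['opening']);print(robot.close_job())"
```

```text
34.35 [-0.52246203 -0.13896066  0.23560825] 0.05303397968637075
the job is handed in; nothing more can be done
None
```

The job is handed in at 34 s. Everything was done in the order asked, and the gripper was open and clear of everything at the end.

- **Nuts:** both lie flat in the empty bin. The last pictures show them side by side, and the screw bin was left alone.
- **Bolt:** it stands upright on its head in the middle of the small dish. I lowered it until it touched the floor, at about 4 N.
- **Bearing:** it lies flat on the ring and was set down at about 5 N before I let go. Compared with the outline of its tray, it is off centre by about 0.5 mm in the top camera and about 2 mm in the scene camera. The two cameras disagree within the stated calibration error.
- **Block:** it sits slot up inside the rectangle and parallel to it within about 1°. By the robot's own position reading and the gaps at its base, it is centred to about 1 mm.
- **Disagreement:** the automatic edge fits of the placed block did not agree. The top camera put it about 3 mm off. In the scene camera, one fit put it about 7 mm off and a repeat about 1 mm off. I put the larger values down to the visible front face and the drawn lines confusing the fit, so I did not move it again.

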